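Check the electrodes on the contact bench

TASK

Lay every electrode rod from the table in a V-channel of its own on the test bench, plain end first and brass ring outwards, and push it along the channel under the hood until its end touches the contact plate. Once all are fully home, throw the tester's lever fully over to on, take the test probe and touch its tip to the top of each rod's brass ring for about half a second, the shortest rod first and the longest last, then hang the probe back upright in its fork and throw the lever back to off. Leave the other things on the table alone.

Things in the scene. Friction and masses are not known exactly. Their poses are not given: they have to be found in the camera images.
- bench: fixed test bench: aluminium base 165 x 190 mm, 8 thick; on it three parallel steel V-channels (90 degree V) 55 apart, from x = -75 to a brass contact plate at x = 72; their last 45 (from x = 27) runs under a white hood with clear roof, 60 high. Origin: centre of the underside; x along the channels from open end to plate, y left, z up
- stop1 (a point): end stop of the left (y = +55) channel: the point of the contact plate that a lying rod's axis meets, 40 above the table; axes as the bench's. The channel is 20 wide outside, on a narrower riser, so fingers can straddle it; its upper edges lie 6 below a rod's axis. Under the hood it is a tunnel 26 wide, its roof 16 above the axis
- stop2 (a point): end stop of the middle (y = 0) channel: the point of the contact plate that a lying rod's axis meets, 40 above the table; axes as the bench's. The channel is 20 wide outside, on a narrower riser, so fingers can straddle it; its upper edges lie 6 below a rod's axis. Under the hood it is a tunnel 26 wide, its roof 16 above the axis
- stop3 (a point): end stop of the right (y = -55) channel: the point of the contact plate that a lying rod's axis meets, 40 above the table; axes as the bench's. The channel is 20 wide outside, on a narrower riser, so fingers can straddle it; its upper edges lie 6 below a rod's axis. Under the hood it is a tunnel 26 wide, its roof 16 above the axis
- short_center (a point): centre (on the axis, half-way along) of the short electrode: a plain octagonal steel rod, 20 mm across the flats, 80 long, about 88 g, lying on a flat on the table, axis 10 up; laid so in a V, two flats fit the V's sides. x axis along the rod, towards its plain end; y and z square to flats, but it may roll over. None if this rod is absent in this run
- short_end (a point): middle of the plain end face of the short electrode, 40 from its centre
- short_ring (a point): on the axis of the short electrode, in the middle of its brass ring (a flush band 14 wide, all round; surface 10 from the axis), 12 from the rod's other end face
- middle_center (a point): centre (on the axis, half-way along) of the middle electrode: a plain octagonal steel rod, 20 mm across the flats, 100 long, about 110 g, lying on a flat on the table, axis 10 up; laid so in a V, two flats fit the V's sides. x axis along the rod, towards its plain end; y and z square to flats, but it may roll over. None if this rod is absent in this run
- middle_end (a point): middle of the plain end face of the middle electrode, 50 from its centre
- middle_ring (a point): on the axis of the middle electrode, in the middle of its brass ring (a flush band 14 wide, all round; surface 10 from the axis), 12 from the rod's other end face
- long_center (a point): centre (on the axis, half-way along) of the long electrode: a plain octagonal steel rod, 20 mm across the flats, 125 long, about 138 g, lying on a flat on the table, axis 10 up; laid so in a V, two flats fit the V's sides. x axis along the rod, towards its plain end; y and z square to flats, but it may roll over. None if this rod is absent in this run
- long_end (a point): middle of the plain end face of the long electrode, 62.5 from its centre
- long_ring (a point): on the axis of the long electrode, in the middle of its brass ring (a flush band 14 wide, all round; surface 10 from the axis), 12 from the rod's other end face
- fork (a point): the hanging place of the fixed white probe stand: the middle of the slot, level with the top of the fork's two tines, 90 above the table (slot 22 wide, open towards -x, 50 wide over the tines; base 90 x 80, post 46 to the +x side, no higher than the tines); x axis from the open side of the fork to its post, z up
- probe_head (a point): centre of the grip head of the test probe: a square grey head 20 x 20 mm, 54 high, above a round black collar 34 across and 8 thick, a shaft 16 across and 45 long, and a tapering steel tip 30 long; 60 g. Hangs upright, the collar's underside (37 below the head's centre) on the fork. z axis up along the probe, x and y square to the head's faces; its yaw at the start is the stand's
- probe_tip (a point): the tip point of the probe (5 across), 112 below the head's centre
- switch (a joint): the tester's toggle lever, on a fixed grey block 70 x 50 x 25 mm: 0 = off, 1.0 rad = on; turns about a level pivot 22 above the table, leans 0.5 rad from upright to either side, stays where it is left and moves with under 2 N at the knob
- switch_tip (a point): centre of the black ball knob (26 across) on that lever, 60 from the pivot; at off it leans to the block's -x side, at on to the +x side, 58 further, always 75 to 82 above the table. Its frame turns with the lever about y; its yaw is the block's
- dish1: bystander: a lidded petri dish, 92 across, 17 high (mm); origin under its centre
- dish2: bystander: a second such dish (mm); origin under its centre
- vial: bystander: a small clear jar with red cap, 36 across, 50 high (mm); origin under its centre
- amber: bystander: an amber bottle, 70 across, 150 high (mm); origin under its centre
- mug: bystander: a white mug, 76 across, 85 high (mm); origin under its centre
- tipbox: bystander: a red box of pipette tips, 120 x 85 x 68 (mm); origin under its centre
Things that resemble listed ones, but are neither listed nor needed, are in the scene too. What is shaped like the part that bears short_center but red is not meant. Leave any brown look-alike of the part that bears probe_head alone.

How it is judged (in metres and radians):
On the way, in this order (a step that is already met when the one before it is completed fails the run):
1. every electrode is home in a channel, its plain end at the contact plate (((x of short_end in the frame of stop1 above -0.003 m and y of short_end in the frame of stop1 between -0.004 and 0.004 m and z of short_end in the frame of stop1 between -0.004 and 0.004 m and angle between the x axis of short_center and the x axis of bench, either way round below 0.08 rad) or (x of short_end in the frame of stop2 above -0.003 m and y of short_end in the frame of stop2 between -0.004 and 0.004 m and z of short_end in the frame of stop2 between -0.004 and 0.004 m and angle between the x axis of short_center and the x axis of bench, either way round below 0.08 rad) or (x of short_end in the frame of stop3 above -0.003 m and y of short_end in the frame of stop3 between -0.004 and 0.004 m and z of short_end in the frame of stop3 between -0.004 and 0.004 m and angle between the x axis of short_center and the x axis of bench, either way round below 0.08 rad)) and ((x of middle_end in the frame of stop1 above -0.003 m and y of middle_end in the frame of stop1 between -0.004 and 0.004 m and z of middle_end in the frame of stop1 between -0.004 and 0.004 m and angle between the x axis of middle_center and the x axis of bench, either way round below 0.08 rad) or (x of middle_end in the frame of stop2 above -0.003 m and y of middle_end in the frame of stop2 between -0.004 and 0.004 m and z of middle_end in the frame of stop2 between -0.004 and 0.004 m and angle between the x axis of middle_center and the x axis of bench, either way round below 0.08 rad) or (x of middle_end in the frame of stop3 above -0.003 m and y of middle_end in the frame of stop3 between -0.004 and 0.004 m and z of middle_end in the frame of stop3 between -0.004 and 0.004 m and angle between the x axis of middle_center and the x axis of bench, either way round below 0.08 rad)) and ((x of long_end in the frame of stop1 above -0.003 m and y of long_end in the frame of stop1 between -0.004 and 0.004 m and z of long_end in the frame of stop1 between -0.004 and 0.004 m and angle between the x axis of long_center and the x axis of bench, either way round below 0.08 rad) or (x of long_end in the frame of stop2 above -0.003 m and y of long_end in the frame of stop2 between -0.004 and 0.004 m and z of long_end in the frame of stop2 between -0.004 and 0.004 m and angle between the x axis of long_center and the x axis of bench, either way round below 0.08 rad) or (x of long_end in the frame of stop3 above -0.003 m and y of long_end in the frame of stop3 between -0.004 and 0.004 m and z of long_end in the frame of stop3 between -0.004 and 0.004 m and angle between the x axis of long_center and the x axis of bench, either way round below 0.08 rad))), for 0.2 s.
2. the tester's lever is on (value of joint switch above 0.85 rad), for 0.1 s.
3. the probe tip touches the ring of the short electrode (if present), which is home (contact force between probe and short above 0.3 N and distance between probe_tip and short_ring below 0.0135 m and ((x of short_end in the frame of stop1 above -0.003 m and y of short_end in the frame of stop1 between -0.004 and 0.004 m and z of short_end in the frame of stop1 between -0.004 and 0.004 m and angle between the x axis of short_center and the x axis of bench, either way round below 0.08 rad) or (x of short_end in the frame of stop2 above -0.003 m and y of short_end in the frame of stop2 between -0.004 and 0.004 m and z of short_end in the frame of stop2 between -0.004 and 0.004 m and angle between the x axis of short_center and the x axis of bench, either way round below 0.08 rad) or (x of short_end in the frame of stop3 above -0.003 m and y of short_end in the frame of stop3 between -0.004 and 0.004 m and z of short_end in the frame of stop3 between -0.004 and 0.004 m and angle between the x axis of short_center and the x axis of bench, either way round below 0.08 rad))), for 0.2 s.
4. the probe tip touches the ring of the middle electrode (if present), which is home (contact force between probe and middle above 0.3 N and distance between probe_tip and middle_ring below 0.0135 m and ((x of middle_end in the frame of stop1 above -0.003 m and y of middle_end in the frame of stop1 between -0.004 and 0.004 m and z of middle_end in the frame of stop1 between -0.004 and 0.004 m and angle between the x axis of middle_center and the x axis of bench, either way round below 0.08 rad) or (x of middle_end in the frame of stop2 above -0.003 m and y of middle_end in the frame of stop2 between -0.004 and 0.004 m and z of middle_end in the frame of stop2 between -0.004 and 0.004 m and angle between the x axis of middle_center and the x axis of bench, either way round below 0.08 rad) or (x of middle_end in the frame of stop3 above -0.003 m and y of middle_end in the frame of stop3 between -0.004 and 0.004 m and z of middle_end in the frame of stop3 between -0.004 and 0.004 m and angle between the x axis of middle_center and the x axis of bench, either way round below 0.08 rad))), for 0.2 s.
5. the probe tip touches the ring of the long electrode (if present), which is home (contact force between probe and long above 0.3 N and distance between probe_tip and long_ring below 0.0135 m and ((x of long_end in the frame of stop1 above -0.003 m and y of long_end in the frame of stop1 between -0.004 and 0.004 m and z of long_end in the frame of stop1 between -0.004 and 0.004 m and angle between the x axis of long_center and the x axis of bench, either way round below 0.08 rad) or (x of long_end in the frame of stop2 above -0.003 m and y of long_end in the frame of stop2 between -0.004 and 0.004 m and z of long_end in the frame of stop2 between -0.004 and 0.004 m and angle between the x axis of long_center and the x axis of bench, either way round below 0.08 rad) or (x of long_end in the frame of stop3 above -0.003 m and y of long_end in the frame of stop3 between -0.004 and 0.004 m and z of long_end in the frame of stop3 between -0.004 and 0.004 m and angle between the x axis of long_center and the x axis of bench, either way round below 0.08 rad))), for 0.2 s.
At the end, for the whole second after the job is handed in: every electrode present is in a channel, plain end within 3 mm of the contact plate, 4 mm of the channel's axis, 0.08 rad of its direction; the probe hangs upright (0.1 rad), within 4 mm of its height and 12 mm of the fork's centre; lever off (below 0.2 rad); all at rest (20 mm/s) (all of step 1 and horizontal distance between probe_head and fork below 0.012 m and z of probe_head in the frame of fork between 0.033 and 0.041 m and angle between probe_head's own z axis and vertical below 0.1 rad and value of joint switch below 0.2 rad and linear speed of each of short, middle, long, probe below 0.02 m/s); the robot touches nothing.
It fails at once if the probe touches an electrode while the lever is not on (value of joint switch below 0.8 rad and (contact force between probe and short above 0.3 N or contact force between probe and middle above 0.3 N or contact force between probe and long above 0.3 N)).
It fails at once if a bystander is pushed more than 5 cm away or knocked over (distance of any of dish1, dish2, vial, amber, mug, tipbox from where it was at the start of the episode above 0.05 m or angle between any of dish1, dish2, vial, amber, mug, tipbox's own z axis and vertical above 0.6 rad).
Of short, middle, long only 2 to 3 are there at a start; the rules pass over those that are not, and their reading is None.
At some moment in a run one of short, middle, long may be knocked a few centimetres aside while the robot is not near it.
It also fails if it takes over 210 s, if anything falls off the work surface, if the arm or the gripper's body presses on something with over 40 N, if the wrist force passes 120 N, or if a joint passes its speed limit or range.

ROBOT

A 6-joint arm with a two-finger parallel gripper is mounted at the origin on the work surface. World frame = base frame: x ahead of the robot, y to its left, z up, the work surface at z = 0. Lengths are in m, angles in degrees, forces in N, time in s.
With the tool pointing down it reaches from about 0.35 to 0.875 m from the base axis. Payload 4.2 kg.
Tool frame: the origin (TCP) lies between the finger pads; the fingertips stand 19 mm ahead of it and the grasp point (between the pads) is the TCP; z points along the fingers, y is the line along which they close (so a half turn about z gives the same grasp; the last joint's range is limited). The gripper opens to 87 mm and grips with 3 to 60 N. Pads are 19 mm wide; open, the fingers measure 117 mm over their backs; the gripper's body (75 mm by 190 mm) begins 51 mm behind the grasp point.
Start: joints at [78.816, 22.042, 0.453, 0, -68.411, -14.817], TCP at [0.274, 0.562, 0.242] pointing down, gripper open.
Joint ranges: [-179.83, 179.83], [-69.29, 118.12], [-61.27, 80.66], [-181.25, 117.63], [-171.15, -9.14], [-177.46, 177.46]. Speed limits (degrees/s): [159.86, 159.86, 180, 180, 180, 180].

INTERFACE

Orientations are given as a 3x3 rotation matrix whose columns are the frame's x, y, z axes.
In Python, from station import r gives the robot as it stands.
- The arm moves only by the tool drive_tool, never from a script. Its argument "steps" is one flat list of numbers, 7 for each row, row after row: the turn, a rotation vector about the tool's x, y, z in rad, then the shift along the tool's x, y, z in m, then the opening, from 0 (shut) to 1 (fully open). A call has 1 to 10 rows; each row shifts and turns the commanded pose from where the row before left it, along the tool's axes as they then stand; what a row does not reach is not made up. A row lasts 1/12 s, in which the tool goes at most 41.7 mm and 7.16 degrees, less where a joint would pass 70% of its speed; a pose out of reach is approached as far as the arm can. A call is refused whole if a number of a shift passes 0.0417 or a number of a turn 0.125, either way. A call with a gripper value outside its range is refused whole. The fingers move at their own pace and stop on an object; the grip force is fixed at half the most. Time passes only in rows, so rows that do not move let the fingers close. It gives the time, the measured TCP pose, the force, the opening and the grip force at its end, in the units of the state.
- r.sense(): the state, without advancing time (a new reading comes with each control period).
- r.capture(name): name is "scene" or "top"; returns the picture (384x512x3 uint8, blue, green, red); there is no depth.
- r.camera_params(name): a dict with "camera_matrix" (3x3 intrinsics, pixels), "extrinsics" (4x4, takes a point from world to camera coordinates). Camera axes: x right, y down, z forward; pixel columns grow to the right and rows downward; lengths in m; the calibration is good to about 2 mm. A picture is of the moment at which its call begins. camera_params takes no time and is no camera call.
- r.finish_job(): hands the job in; it is judged then, once.
The state is a dict: "time_s": time; "joints": joint angles; "joint_velocities": joint speeds; "effort": joint torques, N m; "tcp_pos": TCP position; "ee_rot": TCP orientation; "wrist_force": force on the tool from outside, world axes, zero at the start; "moment": the same for the moment, N m; "gripper_width": opening from 0.0 (shut) to 1.0 (fully open); "gripper_force": force on a finger pad.
Only numpy, scipy, OpenCV 4.12 (cv2) and the standard library are available. Lean on these libraries where they do the work, as an engineer would, in place of code of your own. Each camera call takes 0.05 s, during which the arm holds its last target. There are 200 camera calls.

## Working session

There is one attempt and no reset: what is moved stays moved. The work goes in short steps, Python scripts to look and compute and a tool call to move; the robot and the scene stay as the last step left them, time stands still between calls to the robot, and variables do not carry over. Pictures are saved under pics/ and viewed, at most 14 in all, crops included, and the job is handed in when it is done.

Besides the shell and the picture viewer there is one more tool, called by a JSON object that holds its "method" and its "body", one argument or row to a line. drive_tool: Moves the arm, as the interface text tells. Its arguments: {"type":"object","properties":{"steps":{"type":"array"}},"required":["steps"]}

```bash
ls; mkdir -p pics; cat > h.py <<'E'
import numpy as np,cv2
from station import r
def cam(n):
    p=r.camera_params(n);return np.array(p["camera_matrix"]),np.array(p["extrinsics"])
def ray(n,uv):
    K,E=cam(n);R,t=E[:3,:3],E[:3,3]
    return -R.T@t, R.T@np.linalg.solve(K,[uv[0],uv[1],1.])
def plane(n,uv,z):
    o,d=ray(n,uv);return o+d*(z-o[2])/d[2]
def proj(n,P):
    K,E=cam(n);c=E[:3,:3]@np.asarray(P,float)+E[:3,3];q=K@c;return q[:2]/q[2]
E
python3 - <<'E'
from h import *
for n in("scene","top"):
    im=r.capture(n);cv2.imwrite(f"pics/{n}0.png",im)
    o,d=ray(n,(256,192));print(n,o,d,cam(n)[0])
    cv2.imwrite(f"pics/{n}0b.png",cv2.resize(im,(800,600),interpolation=cv2.INTER_CUBIC))
s=r.sense();print(s)
E
```

```text
pics
scene [ 1.05888309 -0.52228256  1.17837422] [-0.37414124  0.37857515 -0.84694937] [[429.99465713   0.         253.37756195]
 [  0.         429.99465713 181.58326632]
 [  0.           0.           1.        ]]
top [0.32019417 0.01542438 1.64787828] [ 0.15017685 -0.00152035 -0.9887008 ] [[405.42080535   0.         255.6093598 ]
 [  0.         405.42080535 188.29008878]
 [  0.           0.           1.        ]]
{'time_s': 0.1, 'joints': array([ 7.88156468e+01,  2.20870184e+01,  3.87837702e-01, -2.61789499e-02,
       -6.84099724e+01, -1.48158472e+01]), 'joint_velocities': array([ 0.00551771, -0.07308177,  0.14425765,  0.0600249 , -0.10376346,
        0.00260125]), 'effort': array([-7.61090123e-04, -3.91687846e+01,  1.87937897e+01,  4.23188835e+00,
        1.35058147e-02, -7.20020216e-05]), 'tcp_pos': array([0.27375179, 0.56130782, 0.24056129]), 'ee_rot': array([[ 8.98718651e-01, -4.38524991e-01, -7.86298284e-04],
       [-4.38525689e-01, -8.98716879e-01, -1.78645660e-03],
       [ 7.67463236e-05,  1.95033386e-03, -9.99998095e-01]]), 'wrist_force': array([0.74445782, 0.1540753 , 0.78780873]), 'moment': array([ 0.00271023, -0.03033491,  0.02677912]), 'gripper_force': 0.0, 'gripper_width': 1.0037796403616592}
```

View pics/top0b.png

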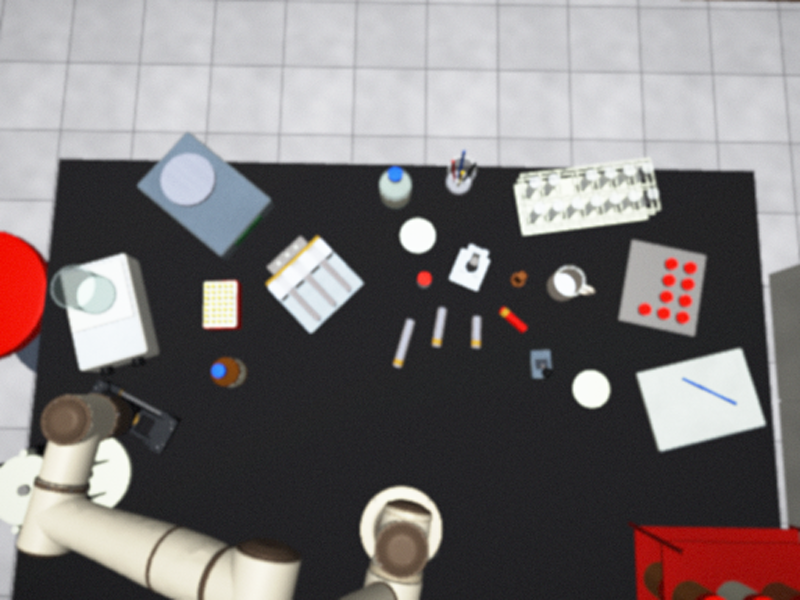

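View pics/scene0b.png

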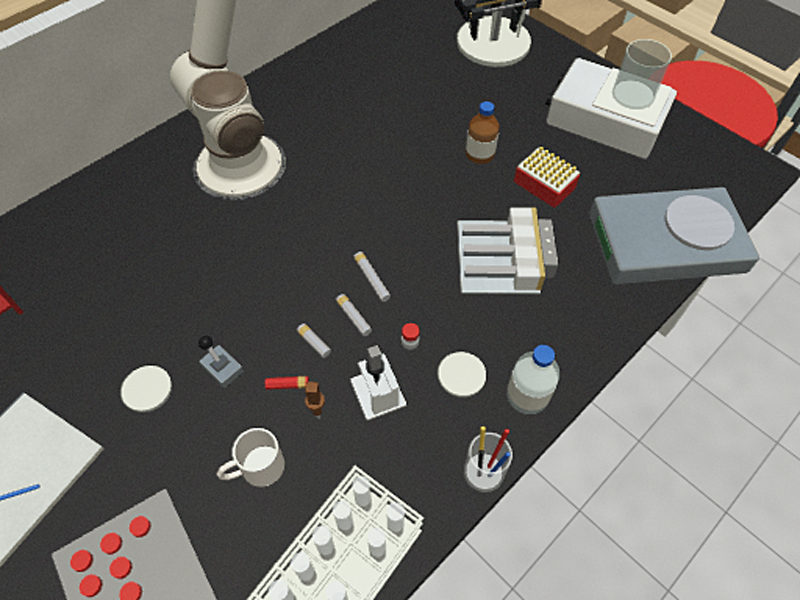

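The top view shows all three rods (rings toward the robot) at (403,343), (439,327) and (476,332). The bench is at (315,284), the probe stand at (470,265) and the switch at (541,363). The red rod look-alike is at (513,320) and the brown probe look-alike at (518,279). Next I'll take close crops.

```bash
python3 - <<'E'
from h import *
a=cv2.imread("pics/top0.png");b=cv2.imread("pics/scene0.png")
cv2.imwrite("pics/c1.png",cv2.resize(a[145:250,165:365],None,fx=4,fy=4,interpolation=cv2.INTER_CUBIC))
cv2.imwrite("pics/c2.png",cv2.resize(b[125:275,120:375],None,fx=3.1,fy=3.1,interpolation=cv2.INTER_CUBIC))
def blobs(n,im):
    hsv=cv2.cvtColor(im,cv2.COLOR_BGR2HSV)
    g=im.max(2)>90
    k,l,st,c=cv2.connectedComponentsWithStats(g.astype(np.uint8))
    for i in range(1,k):
        if 25<st[i,4]<3000:
            ys,xs=np.nonzero(l==i)
            cnt=np.c_[xs,ys].astype(np.float32);rc=cv2.minAreaRect(cnt)
            P=plane(n,c[i],.012)
            print(n,st[i],c[i].round(1),"rect",np.round(rc[1],1),round(rc[2]),"P",P.round(4)[:2])
    m=cv2.inRange(hsv,(12,90,110),(28,255,255))
    k,l,st,c=cv2.connectedComponentsWithStats(m)
    for i in range(1,k):
        if st[i,4]>5: print(" orange",st[i],c[i].round(1),plane(n,c[i],.012).round(4)[:2])
blobs("top",a);blobs("scene",b)
E
```

```text
top [255 139  25  24 458] [266.8 150.4] rect [23.3 23.3] 45 P [ 0.7442 -0.029 ]
top [ 170  150   63   64 2380] [199.2 179.8] rect [52.  48.5] 46 P [0.6151 0.2467]
top [ 396  153   56   62 2659] [423.7 183.8] rect [50.5 54.9] 9 P [ 0.6149 -0.674 ]
top [287 155  27  32 562] [300.7 170.6] rect [21.7 28.1] 23 P [ 0.6611 -0.1695]
top [350 170  31  22 471] [363.8 181. ] rect [21.2 28.8] 79 P [ 0.622  -0.4284]
top [267 173  10  11  92] [271.3 178. ] rect [10.  9.] 90 P [ 0.6279 -0.0488]
top [327 173  10  11  74] [331.6 178. ] rect [10.  9.] 90 P [ 0.6324 -0.2967]
top [129 179  25  32 767] [141.1 194.6] rect [31. 24.] 90 P [0.5497 0.4806]
top [276 196  10  27 171] [280.6 208.9] rect [ 6.6 26.5] 10 P [ 0.5009 -0.0882]
top [319 196  19  17 145] [328.  204.1] rect [21.4  6.7] 41 P [ 0.5243 -0.2805]
top [301 202   7  21 131] [304.3 212.3] rect [20.  6.] 90 P [ 0.4889 -0.1841]
top [251 204  15  32 212] [257.9 219.5] rect [ 6.7 32.6] 17 P [0.4565 0.0032]
top [339 224  14  18 198] [345.1 231.3] rect [17. 13.] 90 P [ 0.4151 -0.3482]
top [134 229  23  18 317] [145.3 237.7] rect [17. 22.] 90 P [0.3757
[... 3119 characters left out ...]
439.6  33.1] [0.5189 1.1129]
 orange [429  32   5   5   7] [430.7  34.1] [0.4964 1.0797]
 orange [301  74  18  13 165] [310.1  80.7] [0.3275 0.504 ]
 orange [335  94  34  26 241] [351.6 105.9] [0.522  0.5147]
 orange [340 133   9  52 146] [344.4 157.8] [0.6545 0.3092]
 orange [227 162   7   5  19] [230.1 163.9] [0.4043 0.0146]
 orange [216 189   7   6  24] [218.9 191.4] [ 0.4592 -0.0847]
 orange [191 208   8   7  26] [194.  210.5] [ 0.4577 -0.1871]
 orange [190 241   5   7  29] [192.4 244. ] [ 0.5421 -0.2639]
 orange [196 244   8   7  44] [199.1 247.3] [ 0.5642 -0.2566]
 orange [195 252  13  10  41] [201.7 257.6] [ 0.5942 -0.2723]
 orange [307 273   4  15  46] [308.3 279.9] [ 0.8559 -0.1005]
```

View pics/c1.png

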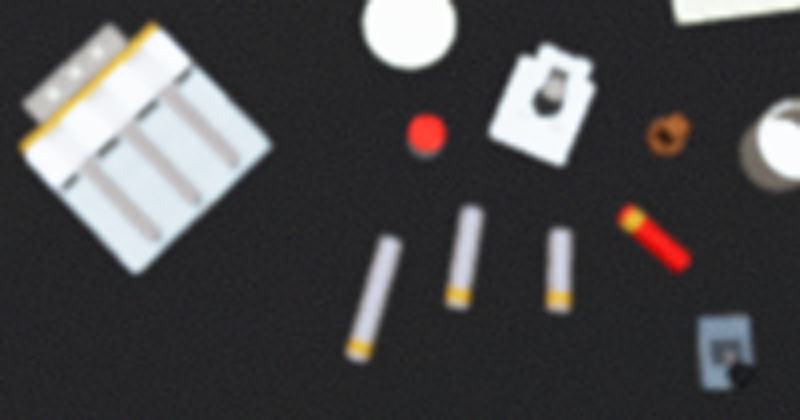

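View pics/c2.png

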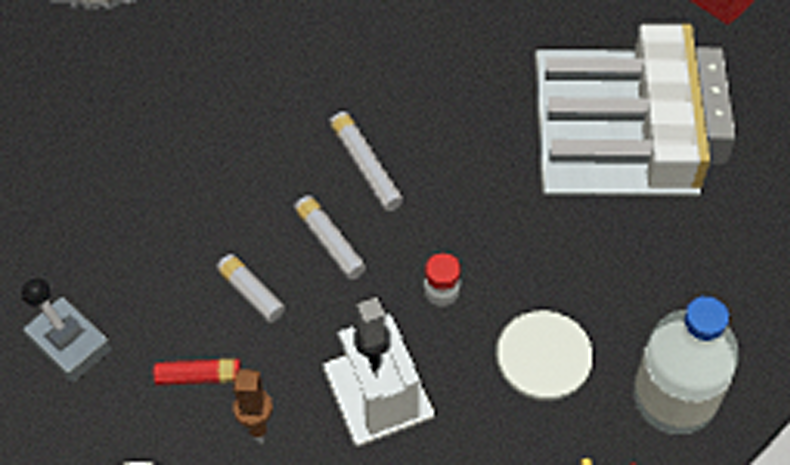

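Both crops agree: the rods' ring ends point toward the robot. The bench's plate end points up-left in the top view (world +x+y). Its open edge runs from c1 (136,274) to (272,146), and the three channels are clearly visible. Next I'll measure the channels, probe head, knob and rod directions.

```bash
python3 - <<'E'
from h import *
for n,roi in(("top",(168,148,236,216)),("scene",(290,130,345,190))):
    im=cv2.imread(f"pics/{n}0.png");x0,y0,x1,y1=roi
    f=6
    up=cv2.resize(im[y0:y1,x0:x1],None,fx=f,fy=f,interpolation=cv2.INTER_CUBIC).astype(int)
    d=up[...,0]-up[...,2]
    m=((d<2)&(up.max(2)>120)&(up.max(2)<215)).astype(np.uint8)
    m=cv2.morphologyEx(m,cv2.MORPH_OPEN,np.ones((7,7)))
    k,l,st,c=cv2.connectedComponentsWithStats(m)
    for i in range(1,k):
        if st[i,4]>300:
            ys,xs=np.nonzero(l==i);q=np.c_[xs,ys].astype(np.float32)
            rc=cv2.minAreaRect(q)
            W=np.array([plane(n,((x+.5)/f-.5+x0,(y+.5)/f-.5+y0),.034)[:2] for x,y in q[::7]])
            ce=W.mean(0);u=np.linalg.svd(W-ce,full_matrices=False)[2][0];u*=np.sign(u[0])
            t=(W-ce)@u
            print(n,st[i],"ce",ce.round(4),"yaw",np.degrees(np.arctan2(u[1],u[0])).round(2),"ext",t.min().round(4),t.max().round(4),"start",(ce+u*t.min()).round(4))
    cv2.imwrite(f"pics/m_{n}.png",m*255)
# rods: axis directions, both views
for n in("top","scene"):
    im=cv2.imread(f"pics/{n}0.png");g=(im.max(2)>90).astype(np.uint8)
    k,l,st,c=cv2.connectedComponentsWithStats(g)
    for i in range(1,k):
        P=plane(n,c[i],.012)
        if 120<st[i,4]<260 and .44<P[0]<.52 and -.2<P[1]<.02:
            ys,xs=np.nonzero(l==i)
            W=np.array([plane(n,(x,y),.012)[:2] for x,y in zip(xs,ys)]);ce=W.mean(0)
            u=np.linalg.svd(W-ce,full_matrices=False)[2][0];u*=np.sign(u[0]);t=(W-ce)@u
            print(n,"rod",ce.round(4),"yaw",np.degrees(np.arctan2(u[1],u[0])).round(1),"len",np.ptp(t).round(4))
# dark knob / probe in both: print crops only
t=cv2.imread("pics/top0.png");s=cv2.imread("pics/scene0.png")
k=[cv2.resize(t[215:250,325:365],None,fx=9,fy=9,interpolation=cv2.INTER_CUBIC),cv2.resize(s[205:250,120:160],None,fx=9,fy=9,interpolation=cv2.INTER_CUBIC)]
k2=[cv2.resize(t[150:190,282:322],None,fx=9,fy=9,interpolation=cv2.INTER_CUBIC),cv2.resize(s[210:255,222:262],None,fx=9,fy=9,interpolation=cv2.INTER_CUBIC)]
C=np.zeros((810,720,3),np.uint8)
for j,row in enumerate((k,k2)):
    for i,a in enumerate(row): 
        a=a[:405];C[j*405:j*405+a.shape[0],i*360:i*360+a.shape[1]]=a
cv2.imwrite("pics/c3.png",cv2.resize(C,None,fx=.74,fy=.74))
E
```

```text
top [  20   21  164  159 7811] ce [0.6782 0.3093] yaw -44.53 ext -0.068 0.0673 start [0.6298 0.3569]
top [ 228  114  106  107 2004] ce [0.6311 0.1842] yaw 45.77 ext -0.0521 0.0479 start [0.5948 0.1469]
top [ 171  169  104  111 2045] ce [0.5914 0.2222] yaw 44.29 ext -0.0526 0.0477 start [0.5538 0.1854]
top [ 13 180  23  31 318] ce [0.6087 0.3563] yaw -27.73 ext -0.0104 0.0119 start [0.5995 0.3612]
top [ 110  225  106  113 2069] ce [0.5505 0.2593] yaw 44.64 ext -0.0501 0.0516 start [0.5148 0.224 ]Traceback (most recent call last):
  File "<stdin>", line 14, in <module>
  File "h.py", line 9, in plane
    o,d=ray(n,uv);return o+d*(z-o[2])/d[2]
        ~~~^^^^^^
  File "h.py", line 6, in ray
    K,E=cam(n);R,t=E[:3,:3],E[:3,3]
        ~~~^^^
  File "h.py", line 4, in cam
    p=r.camera_params(n);return np.array(p["camera_matrix"]),np.array(p["extrinsics"])
ValueError: time passes only in moves, steps and waits
```

```bash
python3 - <<'E'
s=open("h.py").read().replace("def cam(n)","from functools import lru_cache\n@lru_cache\ndef cam(n)");open("h.py","w").write(s)
E
python3 - <<'E'
from h import *
print(r.sense()["time_s"])
for n,roi in(("top",(168,148,236,216)),("scene",(290,130,345,190))):
    im=cv2.imread(f"pics/{n}0.png");x0,y0,x1,y1=roi
    f=6
    up=cv2.resize(im[y0:y1,x0:x1],None,fx=f,fy=f,interpolation=cv2.INTER_CUBIC).astype(int)
    d=up[...,0]-up[...,2]
    m=((d<2)&(up.max(2)>120)&(up.max(2)<215)).astype(np.uint8)
    m=cv2.morphologyEx(m,cv2.MORPH_OPEN,np.ones((7,7)))
    k,l,st,c=cv2.connectedComponentsWithStats(m)
    for i in range(1,k):
        if st[i,4]>300:
            ys,xs=np.nonzero(l==i);q=np.c_[xs,ys]
            W=np.array([plane(n,((x+.5)/f-.5+x0,(y+.5)/f-.5+y0),.034)[:2] for x,y in q])
            ce=W.mean(0);u=np.linalg.svd(W-ce,full_matrices=False)[2][0];u*=np.sign(u[0])
            t=(W-ce)@u;v=(W-ce)@[-u[1],u[0]]
            print(n,st[i][4],"ce",ce.round(4),"yaw",np.degrees(np.arctan2(u[1],u[0])).round(2),"ext",t.min().round(4),t.max().round(4),"w",np.percentile(v,[2,98]).round(4),"off@44.9",(ce@[-np.sin(.7836),np.cos(.7836)]).round(4),"along",(ce@[np.cos(.7836),np.sin(.7836)]).round(4))
for n in("top","scene"):
    im=cv2.imread(f"pics/{n}0.png");g=(im.max(2)>90).astype(np.uint8)
    k,l,st,c=cv2.connectedComponentsWithStats(g)
    for i in range(1,k):
        P=plane(n,c[i],.012)
        if 120<st[i,4]<260 and .44<P[0]<.52 and -.2<P[1]<.02:
            ys,xs=np.nonzero(l==i)
            W=np.array([plane(n,(x,y),.012)[:2] for x,y in zip(xs,ys)]);ce=W.mean(0)
            u=np.linalg.svd(W-ce,full_matrices=False)[2][0];u*=np.sign(u[0]);t=(W-ce)@u
            print(n,"rod",ce.round(4),"yaw",np.degrees(np.arctan2(u[1],u[0])).round(1),"len",np.ptp(t).round(4))
t=cv2.imread("pics/top0.png");s=cv2.imread("pics/scene0.png")
R=lambda a:cv2.resize(a,(360,360),interpolation=cv2.INTER_CUBIC)
C=np.vstack([np.hstack([R(t[212:252,325:365]),R(s[205:245,120:160])]),np.hstack([R(t[150:190,282:322]),R(s[210:250,222:262])])])
cv2.imwrite("pics/c3.png",cv2.resize(C,(600,600)))
E
```

```text
0.1
top 7811 ce [0.6782 0.3092] yaw -44.55 ext -0.0684 0.0673 w [-0.0157  0.0164] off@44.9 -0.2596 along 0.6987
top 2004 ce [0.631  0.1843] yaw 45.77 ext -0.0526 0.0478 w [-0.005   0.0047] off@44.9 -0.3148 along 0.5771
top 2045 ce [0.5914 0.2222] yaw 44.44 ext -0.0526 0.048 w [-0.0049  0.0049] off@44.9 -0.26 along 0.5758
top 318 ce [0.6086 0.3561] yaw -31.01 ext -0.0117 0.0125 w [-0.0041  0.0041] off@44.9 -0.1773 along 0.6825
top 2069 ce [0.5504 0.2593] yaw 44.71 ext -0.0511 0.0517 w [-0.0049  0.0048] off@44.9 -0.2048 along 0.5729
scene 22623 ce [0.6221 0.2434] yaw 86.52 ext -0.1116 0.1248 w [-0.0608  0.0599] off@44.9 -0.2667 along 0.6125
scene 5740 ce [0.5551 0.2597] yaw 48.67 ext -0.0603 0.0539 w [-0.0154  0.0239] off@44.9 -0.2079 along 0.5765
scene 4527 ce [0.7027 0.2051] yaw 60.44 ext -0.0274 0.0286 w [-0.0176  0.0194] off@44.9 -0.3507 along 0.6425
top rod [ 0.501  -0.0882] yaw -9.5 len 0.108
top rod [ 0.489  -0.1842] yaw -2.7 len 0.0825
top rod [0.4567 0.0031] yaw -15.8 len 0.1316
scene rod [ 0.4584 -0.0014] yaw -15.6 len 0.1357
scene rod [ 0.5005 -0.0921] yaw -9.2 len 0.1096
scene rod [ 0.4897 -0.1885] yaw -1.3 len 0.0895
```

View pics/c3.png

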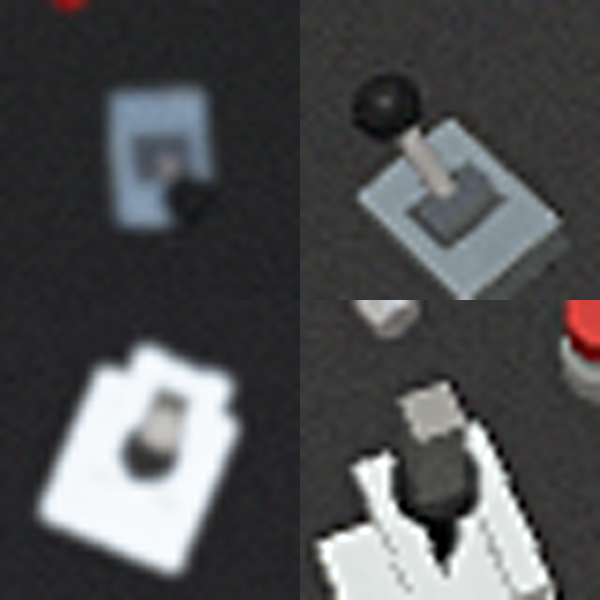

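The switch knob is dark, leaning to the lower right of its block in the top view. The probe head is grey, hanging in the stand's slot. The channel spacing measures 55 mm, as it should, with bench yaw about 45°. Next comes a small planning helper, then the first rod.

```bash
cat >> h.py <<'E'
Y=np.radians(45.0);U=np.array([np.cos(Y),np.sin(Y)]);N=np.array([-U[1],U[0]])
ALONG,OFF=.5975,-.2600   # bench origin in (U,N)
def bench(x,y): return (ALONG+x)*U+(OFF+y)*N
def plan(*wps,pose=None,ms=.035):
    """wps: (x,y,z,yaw_deg); prints tool-frame deltas per waypoint (turn first, then shift) and rows needed"""
    s=r.sense();p=np.array(s["tcp_pos"]);R=s["ee_rot"];yaw=np.arctan2(R[1,0],R[0,0])
    print("t",round(s["time_s"],2),"pose",p.round(4),"yaw",np.degrees(yaw).round(2),"w",round(s["gripper_width"],3),"F",np.round(s["wrist_force"],1),"j6",s["joints"][5].round(1))
    for x,y,z,a in wps:
        dy=(np.radians(a)-yaw+np.pi)%(2*np.pi)-np.pi;yaw+=dy;d=np.array([x,y,z])-p;p=p+d
        c,q=np.cos(yaw),np.sin(yaw);D=np.array([c*d[0]+q*d[1],q*d[0]-c*d[1],-d[2]])
        n=max(1,int(np.ceil(np.abs(D).max()/ms)),int(np.ceil(np.linalg.norm(D)/.041)));print(f"->{x:.3f},{y:.3f},{z:.3f},{a}: rz {-dy:.4f} ({int(np.ceil(abs(dy)/.12))} rows) D {D.round(4)} = {n} x {(D/n).round(4)}")
E
python3 - <<'E'
from h import *
plan((.4575,.001,.15,-15.7),(.4575,.001,.024,-15.7),(.4575,.001,.15,-15.7),(*bench(-40,0)*0+bench(-.04,.055),.15,45),(*bench(-.04,.055),.056,45))
E
```

```text
t 0.1 pose [0.2738 0.5613 0.2406] yaw -26.01 w 1.004 F [0.7 0.2 0.8] j6 -14.8
->0.458,0.001,0.150,-15.7: rz -0.1799 (2 rows) D [0.3285 0.4897 0.0906] = 15 x [0.0219 0.0326 0.006 ]
->0.458,0.001,0.024,-15.7: rz -0.0000 (0 rows) D [0.    0.    0.126] = 4 x [0.     0.     0.0315]
->0.458,0.001,0.150,-15.7: rz -0.0000 (0 rows) D [ 0.    -0.    -0.126] = 4 x [ 0.     -0.     -0.0315]
->0.539,0.249,0.150,45: rz -1.0594 (9 rows) D [ 0.2333 -0.1178 -0.    ] = 7 x [ 0.0333 -0.0168 -0.    ]
->0.539,0.249,0.056,45: rz -0.0000 (1 rows) D [0.    0.    0.094] = 3 x [0.     0.     0.0313]
```

{"method": "drive_tool", "body": {
  "steps": [0,0,-0.09,0,0,0,1,0,0,-0.09,0,0,0,1,0,0,0,0.0219,0.0326,0,1,0,0,0,0.0219,0.0326,0,1,0,0,0,0.0219,0.0326,0,1,0,0,0,0.0219,0.0326,0,1,0,0,0,0.0219,0.0326,0,1,0,0,0,0.0219,0.0326,0,1,0,0,0,0.0219,0.0326,0,1,0,0,0,0.0219,0.0326,0,1]
}}

```text
time_s: 0.93
tcp_pos: [0.372, 0.2612, 0.2414]
ee_rot: [[0.963, -0.27, -0.0], [-0.27, -0.963, -0.0], [-0.0, 0.0, -1.0]]
wrist_force: [1.6, 0.1, -0.1]
gripper_width: 1.0
gripper_force: 0.0
```

{"method": "drive_tool", "body": {
  "steps": [0,0,0,0.0219,0.0326,0.01,1,0,0,0,0.0219,0.0326,0.01,1,0,0,0,0.0219,0.0326,0.01,1,0,0,0,0.0219,0.0326,0.01,1,0,0,0,0.0219,0.0326,0.01,1,0,0,0,0.0219,0.0326,0.01,1,0,0,0,0.0219,0.0326,0.01,1,0,0,0,0,0,0.02,1,0,0,0,0,0,0,1,0,0,0,0,0,0,1]
}}

```text
time_s: 1.77
tcp_pos: [0.4572, 0.0015, 0.1508]
ee_rot: [[0.962, -0.271, -0.003], [-0.271, -0.962, -0.001], [-0.003, 0.002, -1.0]]
wrist_force: [0.1, -0.0, 0.5]
gripper_width: 1.0
gripper_force: 0.0
```

```bash
python3 - <<'E'
from h import *
plan((.4575,.001,.024,-15.7))
for n in("top","scene"):
    im=r.capture(n);cv2.imwrite(f"pics/{n}1.png",im)
E
```

```text
t 1.77 pose [0.4572 0.0015 0.1508] yaw -15.75 w 1.0 F [ 0.1 -0.   0.5] j6 53.6
->0.458,0.001,0.024,-15.7: rz -0.0009 (1 rows) D [0.0004 0.0004 0.1268] = 4 x [0.0001 0.0001 0.0317]
```

Arm tracking is accurate. I'll descend, grip and lift.

{"method": "drive_tool", "body": {
  "steps": [0,0,0,0,0,0.03,1,0,0,0,0,0,0.03,1,0,0,0,0,0,0.03,1,0,0,0,0,0,0.02,1,0,0,0,0,0,0.0155,1,0,0,0,0,0,0,1,0,0,0,0,0,0,0,0,0,0,0,0,0,0,0,0,0,0,0,0,0,0,0,0,0,0,0,0]
}}

```text
time_s: 2.7
tcp_pos: [0.4589, 0.0027, 0.0274]
ee_rot: [[0.963, -0.27, 0.003], [-0.27, -0.963, 0.001], [0.003, -0.002, -1.0]]
wrist_force: [0.1, -0.5, 0.3]
gripper_width: 0.782
gripper_force: 0.0
```

{"method": "drive_tool", "body": {
  "steps": [0,0,0,0,0,0,0,0,0,0,0,0,0,0,0,0,0,0,0,0,0,0,0,0,0,0,0,0]
}}

```text
time_s: 3.03
tcp_pos: [0.458, 0.0021, 0.0262]
ee_rot: [[0.963, -0.271, 0.0], [-0.271, -0.963, 0.0], [0.0, -0.0, -1.0]]
wrist_force: [0.6, 0.0, -1.1]
gripper_width: 0.479
gripper_force: 0.0
```

{"method": "drive_tool", "body": {
  "steps": [0,0,0,0,0,0.002,0,0,0,0,0,0,0,0,0,0,0,0,0,0,0,0,0,0,0,0,0,0,0,0,0,0,0,0,0,0,0,0,0,0,0,0,0,0,0,0,0,0,0]
}}

```text
time_s: 3.62
tcp_pos: [0.4578, 0.0021, 0.0239]
ee_rot: [[0.963, -0.271, -0.0], [-0.271, -0.963, -0.0], [-0.0, 0.0, -1.0]]
wrist_force: [-1.3, 0.8, -1.3]
gripper_width: 0.224
gripper_force: 30.0
```

{"method": "drive_tool", "body": {
  "steps": [0,0,0,0,0,-0.005,0,0,0,0,0,0,-0.02,0,0,0,0,0,0,-0.03,0,0,0,0,0,0,-0.03,0,0,0,0,0,0,-0.03,0,0,0,0,0,0,0,0]
}}

```text
time_s: 4.12
tcp_pos: [0.4618, 0.0031, 0.1451]
ee_rot: [[0.963, -0.269, 0.013], [-0.269, -0.963, 0.003], [0.011, -0.006, -1.0]]
wrist_force: [0.5, 0.7, -0.8]
gripper_width: 0.226
gripper_force: 30.0
```

{"method": "drive_tool", "body": {
  "steps": [0,0,-0.1177,0,0,0,0,0,0,-0.1177,0,0,0,0,0,0,-0.1177,0,0,0,0,0,0,-0.1177,0,0,0,0,0,0,-0.1177,0,0,0,0,0,0,-0.1177,0,0,0,0,0,0,-0.1177,0,0,0,0,0,0,-0.1177,0,0,0,0,0,0,-0.1177,0,0,0,0]
}}

```text
time_s: 4.87
tcp_pos: [0.4574, 0.002, 0.1386]
ee_rot: [[0.703, 0.711, -0.001], [0.711, -0.703, -0.0], [-0.001, -0.001, -1.0]]
wrist_force: [0.8, 0.0, -2.0]
gripper_width: 0.223
gripper_force: 30.0
```

```bash
python3 - <<'E'
from h import *
plan((*bench(-.04,.055),.15,45))
im=r.capture("scene");cv2.imwrite("pics/s2.png",cv2.resize(im[90:280,120:380],None,fx=3,fy=3,interpolation=cv2.INTER_CUBIC))
cv2.imwrite("pics/scene2.png",im)
E
```

```text
t 4.87 pose [0.4574 0.002  0.1386] yaw 45.32 w 0.223 F [ 0.8  0.  -2. ] j6 114.7
->0.539,0.249,0.150,45: rz 0.0056 (1 rows) D [ 0.2326 -0.117  -0.0114] = 7 x [ 0.0332 -0.0167 -0.0016]
```

View pics/s2.png

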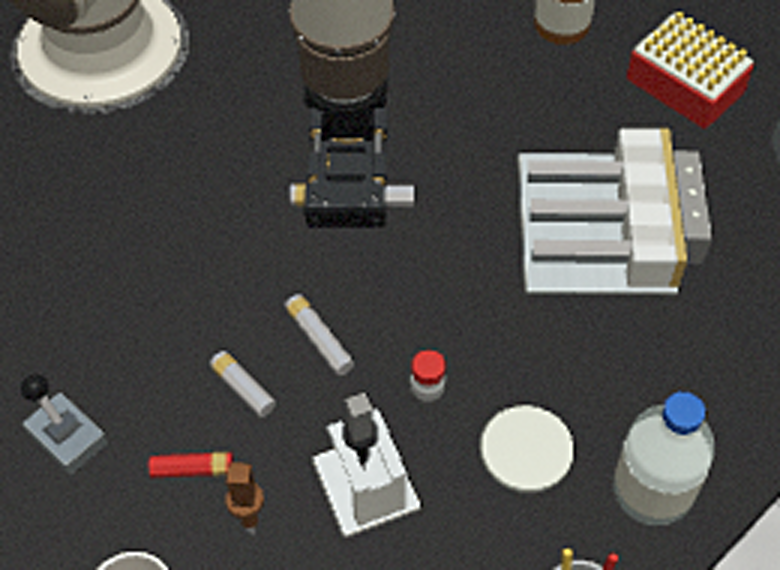

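The long rod is held across its centre with the ring to the left at s2 (297,194), already aligned with the bench. The other rods haven't moved. Next I'll carry it over the left channel.

{"method": "drive_tool", "body": {
  "steps": [0,0,0.0056,0.0332,-0.0167,0,0,0,0,0,0.0332,-0.0167,0,0,0,0,0,0.0332,-0.0167,0,0,0,0,0,0.0332,-0.0167,0,0,0,0,0,0.0332,-0.0167,0,0,0,0,0,0.0332,-0.0167,0,0,0,0,0,0.0332,-0.0167,0,0,0,0,0,0,0,0.03,0,0,0,0,0,0,0,0,0,0,0,0,0,0,0]
}}

```text
time_s: 5.75
tcp_pos: [0.5393, 0.2481, 0.1068]
ee_rot: [[0.712, 0.702, -0.005], [0.702, -0.712, -0.004], [-0.006, -0.001, -1.0]]
wrist_force: [0.2, 0.3, -1.6]
gripper_width: 0.22
gripper_force: 30.0
```

```bash
python3 - <<'E'
from h import *
plan((*bench(-.04,.055),.056,45))
A=r.capture("top");B=r.capture("scene")
cv2.imwrite("pics/s3.png",np.hstack([cv2.resize(A[140:240,170:260],(400,444),interpolation=cv2.INTER_CUBIC),cv2.resize(B[110:210,260:350],(400,444),interpolation=cv2.INTER_CUBIC)]))
E
```

```text
t 5.75 pose [0.5393 0.2481 0.1068] yaw 44.61 w 0.22 F [ 0.2  0.3 -1.6] j6 94.3
->0.539,0.249,0.056,45: rz -0.0067 (1 rows) D [ 0.0007 -0.0009  0.0508] = 2 x [ 0.0004 -0.0004  0.0254]
```

View pics/s3.png

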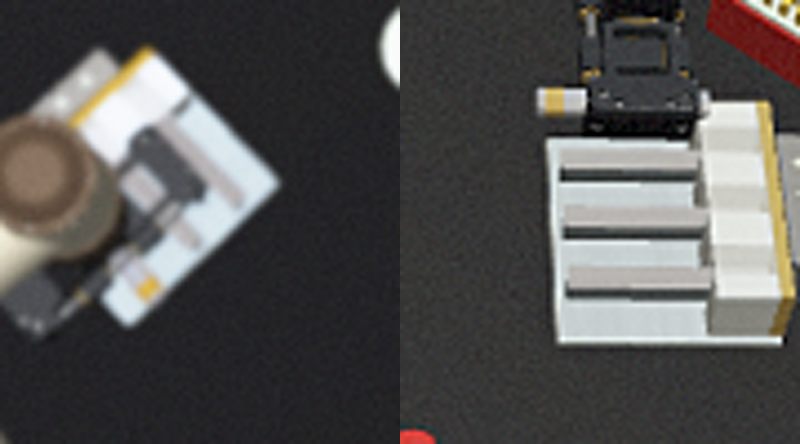

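The rod's ring at left crop (148,288) lies over the left channel, with the plain end clear of the hood. I'll lower, release and check.

{"method": "drive_tool", "body": {
  "steps": [0,0,-0.0067,0.0007,-0.0009,0.02,0,0,0,0,0,0,0.02,0,0,0,0,0,0,0.008,0,0,0,0,0,0,0,0,0,0,0,0,0,0,0]
}}

```text
time_s: 6.27
tcp_pos: [0.5425, 0.249, 0.0645]
ee_rot: [[0.705, 0.709, 0.004], [0.709, -0.706, 0.0], [0.003, 0.003, -1.0]]
wrist_force: [0.5, -4.0, 5.7]
gripper_width: 0.227
gripper_force: 30.1
```

```bash
python3 - <<'E'
from h import *
plan((*bench(-.04,.055),.056,45))
A=r.capture("top");B=r.capture("scene")
cv2.imwrite("pics/s4.png",np.hstack([cv2.resize(A[140:240,170:260],(400,444),interpolation=cv2.INTER_CUBIC),cv2.resize(B[110:210,260:350],(400,444),interpolation=cv2.INTER_CUBIC)]))
hsv=cv2.cvtColor(A,cv2.COLOR_BGR2HSV);m=cv2.inRange(hsv,(12,90,110),(28,255,255));m[:190]=0;m[225:]=0;m[:,:190]=0;m[:,220:]=0
ys,xs=np.nonzero(m);P=plane("top",(xs.mean(),ys.mean()),.05)[:2];print(P,"bench xy",P@U-ALONG,P@N-OFF)
E
```

```text
t 6.27 pose [0.5425 0.249  0.0645] yaw 45.13 w 0.227 F [ 0.5 -4.   5.7] j6 94.7
->0.539,0.249,0.056,45: rz 0.0023 (1 rows) D [-0.0022 -0.0026  0.0085] = 1 x [-0.0022 -0.0026  0.0085]
[0.50521845 0.21415281] bench xy -0.08882770876868351 0.05418551218304274
```

View pics/s4.png

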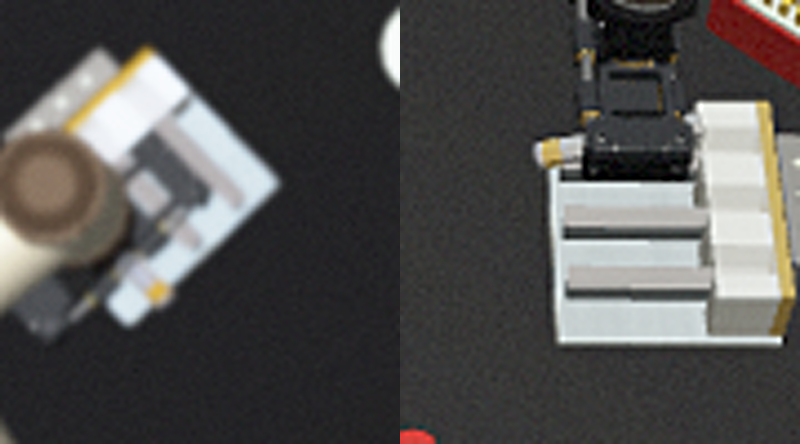

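In both views the rod is pitched: its plain end caught the hood's edge and the ring end dipped. I'll lift, back off 15 mm along the channel, lower again and release.

{"method": "drive_tool", "body": {
  "steps": [0,0,0,0,0,-0.02,0,0,0,0,0,0,-0.015,0,0,0,0,-0.015,0,0,0,0,0,0,0,0,0,0,0,0,0,0,0,0.015,0,0,0,0,0,0,0.015,0,0,0,0,0,0,0,0,0,0,0,0,0,0,0]
}}

```text
time_s: 7.03
tcp_pos: [0.5299, 0.2387, 0.0658]
ee_rot: [[0.707, 0.708, -0.001], [0.708, -0.707, -0.001], [-0.002, 0.0, -1.0]]
wrist_force: [-0.3, 1.1, -2.3]
gripper_width: 0.222
gripper_force: 29.9
```

```bash
python3 - <<'E'
from h import *
plan((*bench(-.055,.055),.056,45))
A=r.capture("top")
hsv=cv2.cvtColor(A,cv2.COLOR_BGR2HSV);m=cv2.inRange(hsv,(12,90,110),(28,255,255));m[:190]=0;m[225:]=0;m[:,:190]=0;m[:,220:]=0
ys,xs=np.nonzero(m);P=plane("top",(xs.mean(),ys.mean()),.05)[:2];print(P,"bench xy",P@U-ALONG,P@N-OFF)
E
```

```text
t 7.03 pose [0.5299 0.2387 0.0658] yaw 45.03 w 0.222 F [-0.3  1.1 -2.3] j6 94.8
->0.529,0.239,0.056,45: rz 0.0006 (1 rows) D [-0.001  -0.001   0.0098] = 1 x [-0.001  -0.001   0.0098]
[0.49400818 0.20535247] bench xy -0.10297734554851262 0.05588959212307226
```

{"method": "drive_tool", "body": {
  "steps": [0,0,0,0,0,0.004,0,0,0,0,0,0,0.004,0,0,0,0,0,0,0,0,0,0,0,0,0,0,0]
}}

```text
time_s: 7.42
tcp_pos: [0.5321, 0.2397, 0.0597]
ee_rot: [[0.705, 0.709, 0.004], [0.709, -0.705, 0.001], [0.004, 0.002, -1.0]]
wrist_force: [3.8, -3.2, 4.0]
gripper_width: 0.224
gripper_force: 30.0
```

{"method": "drive_tool", "body": {
  "steps": [0,0,0,0,0,0,0.4,0,0,0,0,0,0,0.4,0,0,0,0,0,0,0.4,0,0,0,0,0,0,0.4,0,0,0,0,0,0,0.4,0,0,0,0,0,0,0.4]
}}

```text
time_s: 7.92
tcp_pos: [0.5298, 0.2393, 0.0578]
ee_rot: [[0.706, 0.708, -0.001], [0.708, -0.706, -0.0], [-0.001, -0.0, -1.0]]
wrist_force: [0.5, -0.7, 0.5]
gripper_width: 0.393
gripper_force: 0.0
```

{"method": "drive_tool", "body": {
  "steps": [0,0,0,0,0,-0.03,0.2,0,0,0,0,0,-0.03,0,0,0,0,-0.035,0,0,0,0,0,0,-0.035,0,0,0,0,0,0,-0.03,0,0,0,0,0,0,0,0,0,0,0,0,0,0,0,0,0]
}}

```text
time_s: 8.5
tcp_pos: [0.4585, 0.1675, 0.1184]
ee_rot: [[0.707, 0.708, -0.0], [0.708, -0.707, 0.0], [0.0, -0.0, -1.0]]
wrist_force: [0.4, -0.4, -0.1]
gripper_width: 0.022
gripper_force: 0.0
```

```bash
python3 - <<'E'
from h import *
plan((*bench(-.155,.055),.058,45))
A=r.capture("top");B=r.capture("scene")
cv2.imwrite("pics/s5.png",np.hstack([cv2.resize(A[140:240,170:260],(400,444),interpolation=cv2.INTER_CUBIC),cv2.resize(B[110:210,260:350],(400,444),interpolation=cv2.INTER_CUBIC)]))
E
```

```text
t 8.5 pose [0.4585 0.1675 0.1184] yaw 45.04 w 0.022 F [ 0.4 -0.4 -0.1] j6 95.9
->0.458,0.168,0.058,45: rz 0.0007 (1 rows) D [-0.0001 -0.0008  0.0604] = 2 x [-0.0001 -0.0004  0.0302]
```

View pics/s5.png

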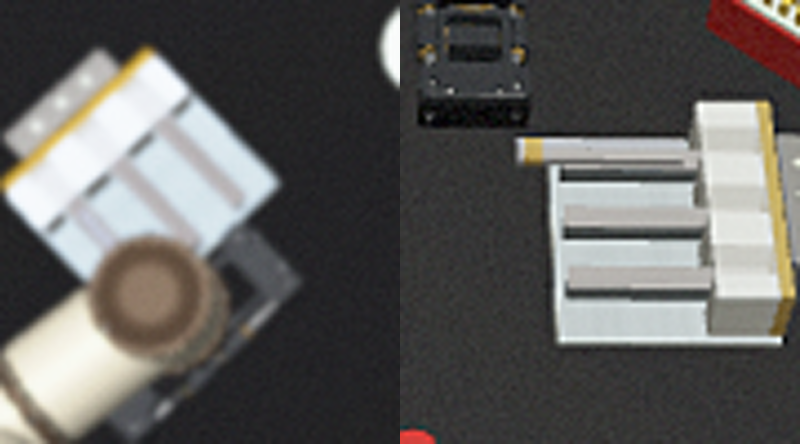

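The long rod lies flat in the left channel, with the ring at right crop (530,150) overhanging and the plain end at the hood mouth. I'll push it from behind with the closed fingers.

{"method": "drive_tool", "body": {
  "steps": [0,0,0,0,-0.0008,0.03,0,0,0,0,0,0,0.0305,0,0,0,0,0,0,0,0,0,0,0,0,0,0,0,0,0,0,0.012,0,0,0,0,0,0,0.012,0,0,0,0,0,0,0.012,0,0,0,0,0,0,0.012,0,0,0,0,0,0,0.012,0,0,0,0,0,0,0,0,0,0]
}}

```text
time_s: 9.43
tcp_pos: [0.5042, 0.2138, 0.0596]
ee_rot: [[0.705, 0.709, 0.005], [0.709, -0.705, 0.003], [0.005, 0.001, -1.0]]
wrist_force: [0.1, 0.1, -0.3]
gripper_width: 0.002
gripper_force: 0.0
```

{"method": "drive_tool", "body": {
  "steps": [0,0,0,0.01,0,0,0,0,0,0,0.005,0,0,0,0,0,0,0.004,0,0,0,0,0,0,0.003,0,0,0,0,0,0,0.003,0,0,0,0,0,0,0,0,0,0]
}}

```text
time_s: 9.93
tcp_pos: [0.5193, 0.2295, 0.0576]
ee_rot: [[0.706, 0.708, 0.001], [0.708, -0.706, 0.0], [0.001, 0.0, -1.0]]
wrist_force: [-1.1, -2.3, 1.6]
gripper_width: 0.008
gripper_force: 1.1
```

```bash
python3 - <<'E'
from h import *
plan((*bench(-.0625,.055),.058,45))
A=r.capture("top");B=r.capture("scene")
cv2.imwrite("pics/s6.png",np.hstack([cv2.resize(A[140:240,170:260],(400,444),interpolation=cv2.INTER_CUBIC),cv2.resize(B[110:210,260:350],(400,444),interpolation=cv2.INTER_CUBIC)]))
E
```

```text
t 9.93 pose [0.5193 0.2295 0.0576] yaw 45.08 w 0.008 F [-1.1 -2.3  1.6] j6 94.9
->0.523,0.233,0.058,45: rz 0.0013 (1 rows) D [ 0.0055  0.0001 -0.0004] = 1 x [ 0.0055  0.0001 -0.0004]
```

{"method": "drive_tool", "body": {
  "steps": [0,0,0,0.002,0,0,0,0,0,0,0.002,0,0,0,0,0,0,0.001,0,0,0,0,0,0,0,0,0,0]
}}

```text
time_s: 10.37
tcp_pos: [0.5207, 0.231, 0.0573]
ee_rot: [[0.707, 0.708, -0.005], [0.708, -0.707, -0.004], [-0.006, -0.001, -1.0]]
wrist_force: [-5.4, -5.0, 5.8]
gripper_width: 0.006
gripper_force: 3.7
```

{"method": "drive_tool", "body": {
  "steps": [0,0,0,0.0015,0,0,0,0,0,0,0,0,0,0,0,0,0,0,0,0,0]
}}

```text
time_s: 10.62
tcp_pos: [0.5208, 0.231, 0.0572]
ee_rot: [[0.707, 0.707, -0.007], [0.707, -0.707, -0.006], [-0.009, -0.001, -1.0]]
wrist_force: [-7.4, -6.8, 7.2]
gripper_width: 0.003
gripper_force: 4.8
```

{"method": "drive_tool", "body": {
  "steps": [0,0,0,0.0015,0,0,0,0,0,0,0,0,0,0,0,0,0,0,0,0,0]
}}

```text
time_s: 10.87
tcp_pos: [0.5209, 0.2311, 0.0571]
ee_rot: [[0.707, 0.707, -0.009], [0.707, -0.707, -0.008], [-0.012, -0.001, -1.0]]
wrist_force: [-8.7, -8.0, 9.7]
gripper_width: 0.005
gripper_force: 6.0
```

{"method": "drive_tool", "body": {
  "steps": [0,0,0,-0.008,0,0,0,0,0,0,-0.01,0,-0.02,0,0,0,0,0,0,-0.035,0.45,0,0,0,-0.035,0.02,0,0.45,0,0,0,-0.035,0.02,0,0.45,0,0,0,-0.035,0.02,0,0.45,0,0,0,-0.035,0.02,0,0.45,0,0,0,0,0,0,0.45]
}}

```text
time_s: 11.53
tcp_pos: [0.4672, 0.0623, 0.1124]
ee_rot: [[0.71, 0.704, -0.001], [0.704, -0.71, 0.001], [-0.0, -0.001, -1.0]]
wrist_force: [-0.8, 0.1, -0.4]
gripper_width: 0.373
gripper_force: 0.0
```

```bash
cat >> h.py <<'E'
def rods(A,B):
    for n,im in(("top",A),("scene",B)):
        k,l,st,c=cv2.connectedComponentsWithStats((im.max(2)>90).astype(np.uint8))
        for i in range(1,k):
            P=plane(n,c[i],.012)
            if 100<st[i,4]<270 and .38<P[0]<.6 and -.24<P[1]<.1:
                ys,xs=np.nonzero(l==i);W=np.array([plane(n,q,.012)[:2] for q in zip(xs,ys)]);ce=W.mean(0)
                u=np.linalg.svd(W-ce,full_matrices=False)[2][0];u*=np.sign(u[0]);t=(W-ce)@u
                print(n,"rod",ce.round(4),"yaw",np.degrees(np.arctan2(u[1],u[0])).round(1),"len",np.ptp(t).round(4))
E
python3 - <<'E'
from h import *
A=r.capture("top");B=r.capture("scene");rods(A,B)
plan((.501,-.089,.12,-9.4),(.501,-.089,.024,-9.4))
cv2.imwrite("pics/s7.png",np.hstack([cv2.resize(A[140:240,170:260],(400,444),interpolation=cv2.INTER_CUBIC),cv2.resize(B[110:210,260:350],(400,444),interpolation=cv2.INTER_CUBIC)]))
E
```

```text
top rod [ 0.5017 -0.0882] yaw -9.5 len 0.1048
top rod [ 0.489  -0.1844] yaw -1.9 len 0.0821
scene rod [ 0.5007 -0.0921] yaw -9.4 len 0.1096
scene rod [ 0.4896 -0.1882] yaw -1.2 len 0.0895
t 11.63 pose [0.4706 0.066  0.1132] yaw 44.96 w 0.42 F [ 0.6  1.4 -0.4] j6 107.3
->0.501,-0.089,0.120,-9.4: rz 0.9488 (8 rows) D [ 0.0553  0.1479 -0.0068] = 5 x [ 0.0111  0.0296 -0.0014]
->0.501,-0.089,0.024,-9.4: rz -0.0000 (0 rows) D [-0.    -0.     0.096] = 3 x [-0.    -0.     0.032]
```

View pics/s7.png

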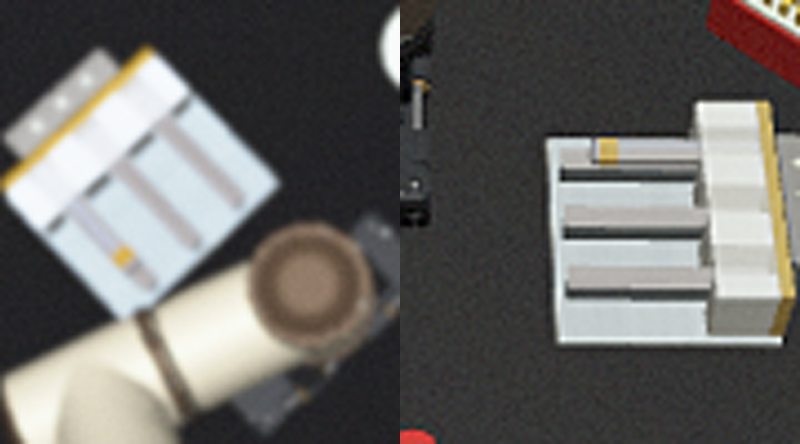

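The long rod is home: the ring shows at right crop (607,150), with the rod end about 20 mm inside the channel's open end. Next is the middle rod.

{"method": "drive_tool", "body": {
  "steps": [0,0,0.1186,0,0,0,0.45,0,0,0.1186,0,0,0,0.45,0,0,0.1186,0,0,0,0.45,0,0,0.1186,0,0,0,0.45,0,0,0.1186,0,0,0,0.45,0,0,0.1186,0,0,0,0.45,0,0,0.1186,0,0,0,0.45,0,0,0.1186,0,0,0,0.45,0,0,0,0.011,0.0295,0,0.45,0,0,0,0.011,0.0295,0,0.45]
}}

```text
time_s: 12.47
tcp_pos: [0.4841, 0.0068, 0.113]
ee_rot: [[0.988, -0.156, 0.004], [-0.156, -0.988, 0.001], [0.004, -0.002, -1.0]]
wrist_force: [1.0, 0.2, 0.5]
gripper_width: 0.452
gripper_force: 0.0
```

{"method": "drive_tool", "body": {
  "steps": [0,0,0,0.011,0.0295,0,0.45,0,0,0,0.011,0.0295,0,0.45,0,0,0,0.011,0.0295,0,0.45,0,0,0,0,0,0,0.45,0,0,0,0,0,0,0.45]
}}

```text
time_s: 12.88
tcp_pos: [0.5019, -0.0882, 0.1125]
ee_rot: [[0.987, -0.163, 0.002], [-0.163, -0.987, 0.0], [0.002, -0.001, -1.0]]
wrist_force: [0.2, 0.3, -0.2]
gripper_width: 0.447
gripper_force: 0.0
```

```bash
sed -i 's/ALONG,OFF=.5975/ALONG,OFF=.5942/' h.py; python3 - <<'E'
from h import *
plan((.501,-.089,.024,-9.4))
E
```

```text
t 12.88 pose [ 0.5019 -0.0882  0.1125] yaw -9.38 w 0.447 F [ 0.2  0.3 -0.2] j6 72.3
->0.501,-0.089,0.024,-9.4: rz 0.0003 (1 rows) D [-0.0008  0.0009  0.0885] = 3 x [-0.0003  0.0003  0.0295]
```

{"method": "drive_tool", "body": {
  "steps": [0,0,0,0,0.001,0.03,0.45,0,0,0,0,0,0.03,0.45,0,0,0,0,0,0.0275,0.45,0,0,0,0,0,0.001,0.45,0,0,0,0,0,0,0,0,0,0,0,0,0,0,0,0,0,0,0,0,0,0,0,0,0,0,0,0,0,0,0,0,0,0,0,0,0,0,0,0,0,0]
}}

```text
time_s: 13.72
tcp_pos: [0.5009, -0.0886, 0.0255]
ee_rot: [[0.987, -0.161, 0.003], [-0.161, -0.987, 0.0], [0.003, -0.001, -1.0]]
wrist_force: [-0.9, 3.3, 6.2]
gripper_width: 0.224
gripper_force: 30.0
```

{"method": "drive_tool", "body": {
  "steps": [0,0,0,0,0,-0.005,0,0,0,0,0,0,-0.025,0,0,0,0,0,0,-0.03,0,0,0,0,0,0,-0.03,0,0,0,0,0,0,0,0]
}}

```text
time_s: 14.13
tcp_pos: [0.5036, -0.089, 0.12]
ee_rot: [[0.987, -0.16, 0.012], [-0.16, -0.987, 0.0], [0.012, -0.002, -1.0]]
wrist_force: [0.2, -0.0, -1.0]
gripper_width: 0.227
gripper_force: 30.0
```

{"method": "drive_tool", "body": {
  "steps": [0,0,-0.1186,0,0,0,0,0,0,-0.1186,0,0,0,0,0,0,-0.1186,0,0,0,0,0,0,-0.1186,0,0,0,0,0,0,-0.1186,0,0,0,0,0,0,-0.1186,0,0,0,0,0,0,-0.1186,0,0,0,0,0,0,-0.1186,0,0,0,0,0,0,0,0,0,0,0]
}}

```text
time_s: 14.88
tcp_pos: [0.4993, -0.0891, 0.1138]
ee_rot: [[0.705, 0.709, -0.001], [0.709, -0.705, 0.0], [-0.001, -0.001, -1.0]]
wrist_force: [0.1, -0.3, -0.6]
gripper_width: 0.224
gripper_force: 30.0
```

```bash
python3 - <<'E'
from h import *
plan((*bench(-.042,0),.115,45),(*bench(-.042,0),.058,45))
E
```

```text
t 14.88 pose [ 0.4993 -0.0891  0.1138] yaw 45.15 w 0.224 F [ 0.1 -0.3 -0.6] j6 126.9
->0.574,0.207,0.115,45: rz 0.0027 (1 rows) D [ 0.2621 -0.1561 -0.0012] = 8 x [ 0.0328 -0.0195 -0.0002]
->0.574,0.207,0.058,45: rz -0.0000 (0 rows) D [0.    0.    0.057] = 2 x [0.     0.     0.0285]
```

{"method": "drive_tool", "body": {
  "steps": [0,0,0.0027,0.0328,-0.0195,0,0,0,0,0,0.0328,-0.0195,0,0,0,0,0,0.0328,-0.0195,0,0,0,0,0,0.0328,-0.0195,0,0,0,0,0,0.0328,-0.0195,0,0,0,0,0,0.0328,-0.0195,0,0,0,0,0,0.0328,-0.0195,0,0,0,0,0,0.0325,-0.0195,0,0,0,0,0,0,0,0,0,0,0,0,0,0,0,0]
}}

```text
time_s: 15.72
tcp_pos: [0.5751, 0.2083, 0.1133]
ee_rot: [[0.708, 0.706, -0.001], [0.706, -0.708, -0.0], [-0.001, -0.0, -1.0]]
wrist_force: [-1.8, -0.6, -0.7]
gripper_width: 0.222
gripper_force: 30.0
```

{"method": "drive_tool", "body": {
  "steps": [0,0,0,0,0,0.02,0,0,0,0,0,0,0.02,0,0,0,0,0,0,0.01,0,0,0,0,0,0,0,0,0,0,0,0,0,0,0,0,0,0,0,0,0,0]
}}

```text
time_s: 16.22
tcp_pos: [0.576, 0.2064, 0.0651]
ee_rot: [[0.709, 0.705, 0.002], [0.705, -0.709, 0.001], [0.002, 0.001, -1.0]]
wrist_force: [0.0, -0.0, -0.3]
gripper_width: 0.223
gripper_force: 30.0
```

```bash
python3 - <<'E'
from h import *
plan((*bench(-.042,0),.058,45))
A=r.capture("top")
hsv=cv2.cvtColor(A,cv2.COLOR_BGR2HSV);m=cv2.inRange(hsv,(12,90,110),(28,255,255));m[:190]=0;m[225:]=0;m[:,:190]=0;m[:,235:]=0
k,l,st,c=cv2.connectedComponentsWithStats(m)
for i in range(1,k):
    P=plane("top",c[i],.05)[:2];print(st[i,4],"bench xy",P@U-ALONG,P@N-OFF)
E
```

```text
t 16.22 pose [0.576  0.2064 0.0651] yaw 44.86 w 0.223 F [ 0.  -0.  -0.3] j6 100.0
->0.574,0.207,0.058,45: rz -0.0024 (1 rows) D [-0.001  -0.0014  0.0071] = 1 x [-0.001  -0.0014  0.0071]
12 bench xy -0.07534968004439502 0.0013002872281562272
```

{"method": "drive_tool", "body": {
  "steps": [0,0,0,0,0,0.004,0,0,0,0,0,-0.001,0.003,0,0,0,0,0,0,0,0,0,0,0,0,0,0,0]
}}

```text
time_s: 16.6
tcp_pos: [0.5758, 0.2072, 0.0585]
ee_rot: [[0.708, 0.707, 0.003], [0.707, -0.708, 0.0], [0.002, 0.002, -1.0]]
wrist_force: [1.2, -3.9, 4.8]
gripper_width: 0.224
gripper_force: 30.0
```

{"method": "drive_tool", "body": {
  "steps": [0,0,0,0,0,0,0.4,0,0,0,0,0,0,0.4,0,0,0,0,0,0,0.4,0,0,0,0,0,0,0.4,0,0,0,0,0,0,0.4,0,0,0,0,0,-0.03,0.3,0,0,0,0,0,-0.03,0,0,0,0,-0.035,0,0,0,0,0,0,-0.03,0,0,0,0,0,0,0,0,0,0]
}}

```text
time_s: 17.43
tcp_pos: [0.5236, 0.1581, 0.1167]
ee_rot: [[0.71, 0.704, -0.006], [0.704, -0.71, -0.001], [-0.005, -0.003, -1.0]]
wrist_force: [-1.5, -0.2, -0.4]
gripper_width: 0.108
gripper_force: 0.0
```

```bash
python3 - <<'E'
from h import *
plan((*bench(-.108,0),.0578,45))
A=r.capture("top");B=r.capture("scene");rods(A,B)
cv2.imwrite("pics/s8.png",np.hstack([cv2.resize(A[140:240,170:260],(400,444),interpolation=cv2.INTER_CUBIC),cv2.resize(B[110:210,260:350],(400,444),interpolation=cv2.INTER_CUBIC)]))
E
```

```text
t 17.43 pose [0.5236 0.1581 0.1167] yaw 44.77 w 0.108 F [-1.5 -0.2 -0.4] j6 101.1
->0.528,0.160,0.058,45: rz -0.0040 (1 rows) D [0.0042 0.0015 0.0589] = 2 x [0.0021 0.0008 0.0295]
top rod [ 0.4892 -0.1844] yaw -2.5 len 0.0825
scene rod [ 0.49   -0.1883] yaw -1.7 len 0.0895
```

View pics/s8.png

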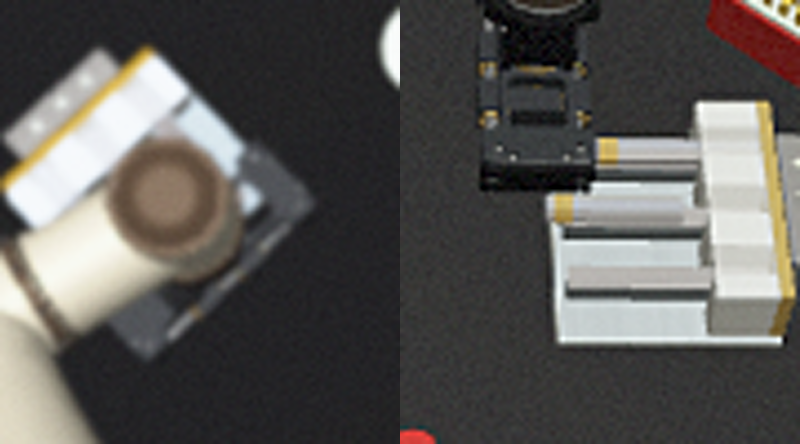

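The middle rod lies in the middle channel with its ring at right crop (563,207); the long rod is still home. I'll push the middle rod in.

{"method": "drive_tool", "body": {
  "steps": [0,0,-0.004,0,0.0015,0.03,0,0,0,0,0,0,0.0285,0,0,0,0,0,0,0,0,0,0,0,0,0,0,0,0,0,0,0.012,0,0,0,0,0,0,0.012,0,0,0,0,0,0,0.012,0,0,0,0,0,0,0.012,0,0,0,0,0,0,0.01,0,0,0,0,0,0,0,0,0,0]
}}

```text
time_s: 18.37
tcp_pos: [0.5731, 0.2036, 0.0601]
ee_rot: [[0.704, 0.71, 0.004], [0.71, -0.704, 0.002], [0.004, 0.002, -1.0]]
wrist_force: [0.8, 0.0, -0.4]
gripper_width: 0.005
gripper_force: 0.0
```

{"method": "drive_tool", "body": {
  "steps": [0,0,0,0.004,0,0,0,0,0,0,0.003,0,0,0,0,0,0,0.003,0,0,0,0,0,0,0.002,0,0,0,0,0,0,0,0,0,0]
}}

```text
time_s: 18.78
tcp_pos: [0.578, 0.209, 0.0585]
ee_rot: [[0.706, 0.709, -0.003], [0.709, -0.706, -0.002], [-0.003, -0.001, -1.0]]
wrist_force: [-3.4, -2.7, 2.9]
gripper_width: 0.009
gripper_force: 2.3
```

```bash
python3 - <<'E'
from h import *
plan((*bench(-.0375,0),.0578,45))
E
```

```text
t 18.78 pose [0.578  0.209  0.0585] yaw 45.12 w 0.009 F [-3.4 -2.7  2.9] j6 100.2
->0.577,0.210,0.058,45: rz 0.0022 (1 rows) D [ 0.0002 -0.0009  0.0007] = 1 x [ 0.0002 -0.0009  0.0007]
```

{"method": "drive_tool", "body": {
  "steps": [0,0,0,0.002,0,0,0,0,0,0,0.002,0,0,0,0,0,0,0,0,0,0,0,0,0,0,0,0,0]
}}

```text
time_s: 19.12
tcp_pos: [0.5782, 0.2092, 0.0583]
ee_rot: [[0.706, 0.708, -0.009], [0.708, -0.706, -0.007], [-0.011, -0.002, -1.0]]
wrist_force: [-8.0, -8.0, 9.5]
gripper_width: 0.005
gripper_force: 5.7
```

{"method": "drive_tool", "body": {
  "steps": [0,0,0,-0.01,0,0,0,0,0,0,-0.01,0,-0.02,0,0,0,0,0,0,-0.035,0.45,0,0,0,-0.035,0.02,0,0.45,0,0,0,-0.035,0.02,0,0.45,0,0,0,-0.035,0.02,0,0.45,0,0,0,-0.035,0.02,0,0.45,0,0,0,-0.02,0.02,0,0.45,0,0,0,0,0,0,0.45,0,0,0,0,0,0,0.45]
}}

```text
time_s: 19.95
tcp_pos: [0.5264, 0.0137, 0.114]
ee_rot: [[0.707, 0.707, 0.003], [0.707, -0.707, 0.001], [0.003, 0.001, -1.0]]
wrist_force: [0.1, 0.4, 0.5]
gripper_width: 0.433
gripper_force: 0.0
```

```bash
python3 - <<'E'
from h import *
A=r.capture("top");B=r.capture("scene");rods(A,B)
plan((.4895,-.185,.11,-2),(.4895,-.185,.024,-2))
E
```

```text
top rod [ 0.4891 -0.1844] yaw -1.8 len 0.0821
scene rod [ 0.4897 -0.1883] yaw -1.4 len 0.0895
t 20.05 pose [0.5266 0.0152 0.1138] yaw 45.15 w 0.448 F [-0.3 -0.2  0.3] j6 115.8
->0.489,-0.185,0.110,-2: rz 0.8229 (7 rows) D [-0.0301  0.2014  0.0038] = 6 x [-0.005   0.0336  0.0006]
->0.489,-0.185,0.024,-2: rz -0.0000 (0 rows) D [ 0.    -0.     0.086] = 3 x [ 0.     -0.      0.0287]
```

Stopped firmly at the plate. Now the short rod.

{"method": "drive_tool", "body": {
  "steps": [0,0,0.1176,0,0,0,0.45,0,0,0.1176,0,0,0,0.45,0,0,0.1176,0,0,0,0.45,0,0,0.1176,0,0,0,0.45,0,0,0.1176,0,0,0,0.45,0,0,0.1176,0,0,0,0.45,0,0,0.1176,0,0,0,0.45,0,0,0,-0.005,0.0336,0,0.45,0,0,0,-0.005,0.0336,0,0.45,0,0,0,-0.005,0.0336,0,0.45]
}}

```text
time_s: 20.88
tcp_pos: [0.5081, -0.0846, 0.1135]
ee_rot: [[1.0, -0.031, 0.002], [-0.031, -1.0, 0.0], [0.002, -0.0, -1.0]]
wrist_force: [-0.1, -0.2, -0.1]
gripper_width: 0.448
gripper_force: 0.0
```

{"method": "drive_tool", "body": {
  "steps": [0,0,0,-0.005,0.0336,0,0.45,0,0,0,-0.005,0.0336,0,0.45,0,0,0,-0.005,0.0336,0,0.45,0,0,0,0,0,0,0.45,0,0,0,0,0,0,0.45]
}}

```text
time_s: 21.3
tcp_pos: [0.4892, -0.1861, 0.1134]
ee_rot: [[0.999, -0.037, 0.001], [-0.037, -0.999, 0.0], [0.001, -0.0, -1.0]]
wrist_force: [0.3, 0.6, 0.5]
gripper_width: 0.45
gripper_force: 0.0
```

```bash
python3 - <<'E'
from h import *
plan((.4895,-.185,.024,-2))
A=r.capture("top")
cv2.imwrite("pics/t9.png",A)
E
```

```text
t 21.3 pose [ 0.4892 -0.1861  0.1134] yaw -2.1 w 0.45 F [0.3 0.6 0.5] j6 91.0
->0.489,-0.185,0.024,-2: rz -0.0018 (1 rows) D [ 0.0003 -0.0012  0.0894] = 3 x [ 0.0001 -0.0004  0.0298]
```

{"method": "drive_tool", "body": {
  "steps": [0,0,0,0,-0.001,0.03,0.45,0,0,0,0,0,0.03,0.45,0,0,0,0,0,0.0285,0.45,0,0,0,0,0,0.001,0.45,0,0,0,0,0,0,0,0,0,0,0,0,0,0,0,0,0,0,0,0,0,0,0,0,0,0,0,0,0,0,0,0,0,0,0,0,0,0,0,0,0,0]
}}

```text
time_s: 22.18
tcp_pos: [0.4896, -0.1846, 0.0255]
ee_rot: [[0.999, -0.035, 0.003], [-0.035, -0.999, -0.0], [0.003, -0.0, -1.0]]
wrist_force: [-0.2, 3.2, 5.7]
gripper_width: 0.221
gripper_force: 30.0
```

{"method": "drive_tool", "body": {
  "steps": [0,0,0,0,0,-0.005,0,0,0,0,0,0,-0.025,0,0,0,0,0,0,-0.03,0,0,0,0,0,0,-0.03,0,0,0,0,0,0,0,0]
}}

```text
time_s: 22.6
tcp_pos: [0.4922, -0.1856, 0.1201]
ee_rot: [[0.999, -0.034, 0.012], [-0.034, -0.999, -0.002], [0.012, 0.002, -1.0]]
wrist_force: [1.6, -0.2, -1.2]
gripper_width: 0.225
gripper_force: 30.0
```

{"method": "drive_tool", "body": {
  "steps": [0,0,-0.1175,0,0,0,0,0,0,-0.1175,0,0,0,0,0,0,-0.1175,0,0,0,0,0,0,-0.1175,0,0,0,0,0,0,-0.1175,0,0,0,0,0,0,-0.1175,0,0,0,0,0,0,-0.1175,0,0,0,0,0,0,0,0,0,0,0]
}}

```text
time_s: 23.27
tcp_pos: [0.488, -0.1848, 0.1137]
ee_rot: [[0.705, 0.709, -0.001], [0.709, -0.705, 0.0], [-0.001, -0.001, -1.0]]
wrist_force: [0.2, -0.3, -0.7]
gripper_width: 0.226
gripper_force: 30.0
```

```bash
python3 - <<'E'
from h import *
plan((*bench(-.032,-.055),.115,45),(*bench(-.032,-.055),.058,45))
E
```

```text
t 23.27 pose [ 0.488  -0.1848  0.1137] yaw 45.18 w 0.226 F [ 0.2 -0.3 -0.7] j6 138.1
->0.620,0.175,0.115,45: rz 0.0032 (1 rows) D [ 0.3478 -0.1607 -0.0013] = 10 x [ 0.0348 -0.0161 -0.0001]
->0.620,0.175,0.058,45: rz -0.0000 (0 rows) D [-0.     0.     0.057] = 2 x [-0.      0.      0.0285]
```

{"method": "drive_tool", "body": {
  "steps": [0,0,0.003,0.0348,-0.0161,0,0,0,0,0,0.0348,-0.0161,0,0,0,0,0,0.0348,-0.0161,0,0,0,0,0,0.0348,-0.0161,0,0,0,0,0,0.0348,-0.0161,0,0,0,0,0,0.0348,-0.0161,0,0,0,0,0,0.0348,-0.0161,0,0,0,0,0,0.0348,-0.0161,0,0,0,0,0,0.0347,-0.016,0,0,0,0,0,0.0345,-0.016,0,0]
}}

```text
time_s: 24.1
tcp_pos: [0.6211, 0.1763, 0.1138]
ee_rot: [[0.71, 0.704, -0.001], [0.704, -0.71, -0.0], [-0.001, -0.0, -1.0]]
wrist_force: [-0.2, -0.4, -0.5]
gripper_width: 0.226
gripper_force: 30.0
```

{"method": "drive_tool", "body": {
  "steps": [0,0,0,0,0,0,0,0,0,0,0,0,0.02,0,0,0,0,0,0,0.02,0,0,0,0,0,0,0.01,0,0,0,0,0,0,0,0,0,0,0,0,0,0,0]
}}

```text
time_s: 24.6
tcp_pos: [0.621, 0.1741, 0.0637]
ee_rot: [[0.709, 0.705, -0.001], [0.705, -0.709, -0.001], [-0.001, -0.0, -1.0]]
wrist_force: [0.2, -0.2, 0.0]
gripper_width: 0.222
gripper_force: 30.0
```

```bash
python3 - <<'E'
from h import *
plan((*bench(-.032,-.055),.058,45))
A=r.capture("top")
hsv=cv2.cvtColor(A,cv2.COLOR_BGR2HSV);m=cv2.inRange(hsv,(12,90,110),(28,255,255));m[:160]=0;m[225:]=0;m[:,:190]=0;m[:,250:]=0
k,l,st,c=cv2.connectedComponentsWithStats(m)
for i in range(1,k):
    P=plane("top",c[i],.05)[:2];print(st[i,4],"bench xy",P@U-ALONG,P@N-OFF)
E
```

```text
t 24.6 pose [0.621  0.1741 0.0637] yaw 44.85 w 0.222 F [ 0.2 -0.2  0. ] j6 104.8
->0.620,0.175,0.058,45: rz -0.0025 (1 rows) D [-0.     -0.001   0.0057] = 1 x [-0.     -0.001   0.0057]
16 bench xy -0.05449785750619751 -0.05205414104193862
12 bench xy -0.03989663127306464 0.052491073562677265
```

{"method": "drive_tool", "body": {
  "steps": [0,0,0,0,-0.001,0.003,0,0,0,0,0,0,0.0025,0,0,0,0,0,0,0,0,0,0,0,0,0,0,0]
}}

```text
time_s: 24.98
tcp_pos: [0.6209, 0.1756, 0.0593]
ee_rot: [[0.708, 0.706, 0.002], [0.706, -0.708, 0.001], [0.002, 0.001, -1.0]]
wrist_force: [0.5, -0.2, 0.3]
gripper_width: 0.223
gripper_force: 30.0
```

{"method": "drive_tool", "body": {
  "steps": [0,0,0,0,0,0,0.4,0,0,0,0,0,0,0.4,0,0,0,0,0,0,0.4,0,0,0,0,0,0,0.4,0,0,0,0,0,0,0.4,0,0,0,0,0,-0.03,0.3,0,0,0,0,0,-0.03,0,0,0,0,-0.03,0,0,0,0,0,0,-0.03,0,0,0,0,0,0,0,0,0,0]
}}

```text
time_s: 25.82
tcp_pos: [0.5735, 0.1299, 0.1186]
ee_rot: [[0.71, 0.704, -0.005], [0.704, -0.71, -0.001], [-0.004, -0.003, -1.0]]
wrist_force: [-0.2, 0.3, -0.4]
gripper_width: 0.109
gripper_force: 0.0
```

```bash
python3 - <<'E'
from h import *
plan((*bench(-.090,-.055),.0578,45))
A=r.capture("top");B=r.capture("scene")
cv2.imwrite("pics/s10.png",np.hstack([cv2.resize(A[140:240,170:260],(400,444),interpolation=cv2.INTER_CUBIC),cv2.resize(B[110:210,260:350],(400,444),interpolation=cv2.INTER_CUBIC)]))
E
```

```text
t 25.82 pose [0.5735 0.1299 0.1186] yaw 44.78 w 0.109 F [-0.2  0.3 -0.4] j6 106.4
->0.579,0.134,0.058,45: rz -0.0038 (1 rows) D [0.0068 0.0014 0.0608] = 2 x [0.0034 0.0007 0.0304]
```

View pics/s10.png

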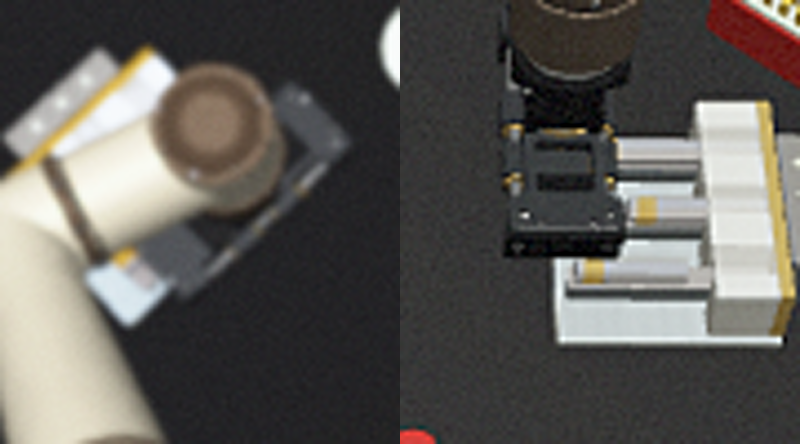

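The short rod lies in the right channel with its ring at (593,270); the middle rod is home at ring (646,208). I'll push the short one.

{"method": "drive_tool", "body": {
  "steps": [0,0,-0.004,0,0.0014,0.03,0,0,0,0,0,0,0.0305,0,0,0,0,0,0,0,0,0,0,0,0,0,0,0,0,0,0,0.013,0,0,0,0,0,0,0.013,0,0,0,0,0,0,0.013,0,0,0,0,0,0,0.013,0,0,0,0,0,0,0.012,0,0,0,0,0,0,0,0,0,0]
}}

```text
time_s: 26.75
tcp_pos: [0.6272, 0.1797, 0.0603]
ee_rot: [[0.704, 0.711, 0.006], [0.711, -0.704, 0.002], [0.005, 0.003, -1.0]]
wrist_force: [0.4, -0.1, 0.5]
gripper_width: 0.009
gripper_force: 0.0
```

{"method": "drive_tool", "body": {
  "steps": [0,0,0,0.004,0,0,0,0,0,0,0.003,0,0,0,0,0,0,0.003,0,0,0,0,0,0,0.002,0,0,0,0,0,0,0,0,0,0]
}}

```text
time_s: 27.17
tcp_pos: [0.6311, 0.1843, 0.0583]
ee_rot: [[0.705, 0.709, -0.004], [0.709, -0.705, -0.003], [-0.005, -0.001, -1.0]]
wrist_force: [-3.5, -3.2, 4.7]
gripper_width: 0.007
gripper_force: 2.4
```

{"method": "drive_tool", "body": {
  "steps": [0,0,0,0.002,0,0,0,0,0,0,0.002,0,0,0,0,0,0,0,0,0,0,0,0,0,0,0,0,0]
}}

```text
time_s: 27.5
tcp_pos: [0.6313, 0.1846, 0.0582]
ee_rot: [[0.706, 0.708, -0.011], [0.708, -0.706, -0.007], [-0.013, -0.002, -1.0]]
wrist_force: [-7.3, -8.0, 7.8]
gripper_width: 0.012
gripper_force: 5.7
```

```bash
python3 - <<'E'
from h import *
plan((*bench(-.0175,-.055),.0578,45))
E
```

```text
t 27.5 pose [0.6313 0.1846 0.0582] yaw 45.08 w 0.012 F [-7.3 -8.   7.8] j6 104.7
->0.631,0.185,0.058,45: rz 0.0013 (1 rows) D [-0.0002 -0.0009  0.0004] = 1 x [-0.0002 -0.0009  0.0004]
```

{"method": "drive_tool", "body": {
  "steps": [0,0,0,-0.01,0,0,0,0,0,0,-0.01,0,-0.02,0,0,0,0,0,0,-0.03,0,0,0,0,0,0,-0.035,0,0,0,0,-0.03,0,-0.035,0,0,0,0,-0.035,0.02,0,0,0,0,0,-0.035,0.02,0,0,0,0,0,-0.035,0.02,0,0,0,0,0,-0.035,0.02,0,0,0,0,0,0,0,0,0]
}}

```text
time_s: 28.33
tcp_pos: [0.5576, -0.0052, 0.1751]
ee_rot: [[0.709, 0.705, -0.0], [0.705, -0.709, 0.0], [-0.0, -0.0, -1.0]]
wrist_force: [-0.4, 1.5, -0.3]
gripper_width: 0.005
gripper_force: 0.0
```

```bash
python3 - <<'E'
from h import *
def tri(a,b):
    o1,d1=ray("top",a);o2,d2=ray("scene",b)
    t=np.linalg.lstsq(np.c_[d1,-d2],o2-o1,rcond=None)[0];p,q=o1+t[0]*d1,o2+t[1]*d2
    return ((p+q)/2).round(4),np.linalg.norm(p-q).round(4)
print("knob",tri((349.8,238.6),(131.2,218.8)),plane("top",(349.8,238.6),.0747),plane("scene",(131.2,218.8),.0747))
q=lambda u,v,x0,y0:(x0+u/7.5-.5,y0+v/7.5-.5)
for uv in((110,90),(205,85),(215,225),(120,230)): print("block",plane("top",q(*uv,325,212),.025).round(4))
h=plane("scene",(239.1,224.2),.154);print("head top",h, "in top",proj("top",h),"crop",(proj("top",h)-[282,150]+.5)*7.5)
for uv in((40,520),(180,575),(240,425),(100,360)): print("base",plane("top",q(*uv,282,150-0),.0).round(4))
A=r.capture("top");B=r.capture("scene");cv2.imwrite("pics/top11.png",A);cv2.imwrite("pics/scene11.png",B)
R=lambda a:cv2.resize(a,(400,400),interpolation=cv2.INTER_CUBIC)
cv2.imwrite("pics/c11.png",np.hstack([R(A[155:185,285:315]),R(B[205:255,215:265])]))
plan((0.38,-.36,.15,0))
E
```

```text
knob (array([ 0.3835, -0.3529,  0.0729]), np.float64(0.0016)) [ 0.38381601 -0.35175078  0.0747    ] [ 0.3840628  -0.35382491  0.0747    ]
block [ 0.4451 -0.322   0.025 ]
block [ 0.4487 -0.3727  0.025 ]
block [ 0.3746 -0.3765  0.025 ]
block [ 0.3711 -0.3261  0.025 ]
head top [ 0.64749073 -0.16836394  0.154     ] in top [304.63275898 166.49423516] crop [173.49569232 127.45676373]
base [ 0.4623 -0.1144  0.    ]
base [ 0.4338 -0.1903  0.    ]
base [ 0.5161 -0.2232  0.    ]
base [ 0.5505 -0.1468  0.    ]
t 28.43 pose [ 0.56   -0.0016  0.1752] yaw 45.01 w 0.007 F [-0.2 -0.2  0. ] j6 118.6
->0.380,-0.360,0.150,0: rz 0.7856 (7 rows) D [-0.18    0.3584  0.0252] = 11 x [-0.0164  0.0326  0.0023]
```

View pics/c11.png

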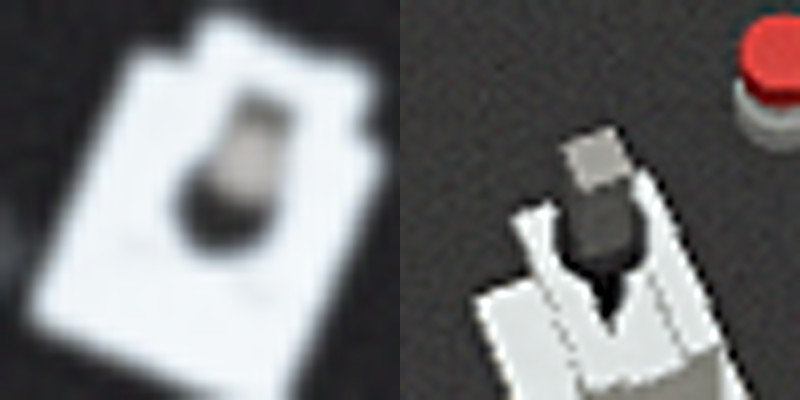

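In the fresh crop the light grey head top is at left (250,158) and right (597,158), with the dark collar below it on the fork. The stand's yaw is about −21.5°. Next I'll compute the probe position and approach the lever.

```bash
python3 - <<'E'
from h import *
print(plane("top",(303.25,166.35),.154),plane("scene",(239.1,224.25),.154))
A=cv2.imread("pics/top11.png")
hsv=cv2.cvtColor(A,cv2.COLOR_BGR2HSV);m=cv2.inRange(hsv,(12,90,110),(28,255,255));m[:160]=0;m[225:]=0;m[:,:170]=0;m[:,250:]=0
k,l,st,c=cv2.connectedComponentsWithStats(m)
for i in range(1,k):
    P=plane("top",c[i],.05)[:2];print(st[i,4],"ring xy",P.round(4),"bench xy",P@U-ALONG,P@N-OFF)
plan((.349,-.354,.15,3),(.349,-.354,.089,3),(.421,-.350,.089,3))
E
```

```text
[ 0.64795279 -0.16315549  0.154     ] [ 0.64760064 -0.16846738  0.154     ]
71 ring xy [0.6434 0.3137] bench xy 0.08258725603135464 0.026813305486410727
11 ring xy [0.6457 0.2011] bench xy 0.004559972252264899 -0.054374500451338126
t 28.43 pose [ 0.56   -0.0016  0.1752] yaw 45.01 w 0.007 F [-0.2 -0.2  0. ] j6 118.6
->0.349,-0.354,0.150,3: rz 0.7333 (7 rows) D [-0.2292  0.3408  0.0252] = 11 x [-0.0208  0.031   0.0023]
->0.349,-0.354,0.089,3: rz -0.0000 (0 rows) D [0.    0.    0.061] = 2 x [0.     0.     0.0305]
->0.421,-0.350,0.089,3: rz -0.0000 (0 rows) D [ 0.0721 -0.0002 -0.    ] = 3 x [ 0.024  -0.0001 -0.    ]
```

{"method": "drive_tool", "body": {
  "steps": [0,0,0.1048,0,0,0,0,0,0,0.1048,0,0,0,0,0,0,0.1048,0,0,0,0,0,0,0.1048,0,0,0,0,0,0,0.1048,0,0,0,0,0,0,0.1048,0,0,0,0,0,0,0.1048,0,0,0,0,0,0,0,-0.0208,0.031,0,0,0,0,0,-0.0208,0.031,0,0,0,0,0,-0.0208,0.031,0,0]
}}

```text
time_s: 29.27
tcp_pos: [0.5033, -0.0959, 0.1746]
ee_rot: [[0.998, 0.058, 0.001], [0.058, -0.998, 0.0], [0.001, -0.0, -1.0]]
wrist_force: [-0.4, -0.8, 0.5]
gripper_width: 0.004
gripper_force: 0.0
```

{"method": "drive_tool", "body": {
  "steps": [0,0,0,-0.0208,0.031,0,0,0,0,0,-0.0208,0.031,0,0,0,0,0,-0.0208,0.031,0,0,0,0,0,-0.0208,0.031,0,0,0,0,0,-0.0208,0.031,0,0,0,0,0,-0.0208,0.031,0,0,0,0,0,-0.0208,0.031,0,0,0,0,0,-0.0208,0.031,0.02,0,0,0,0,0,0,0,0,0,0,0,0,0,0,0]
}}

```text
time_s: 30.1
tcp_pos: [0.3502, -0.3535, 0.154]
ee_rot: [[0.999, 0.052, -0.001], [0.052, -0.999, 0.001], [-0.001, -0.001, -1.0]]
wrist_force: [-0.1, -0.2, 0.8]
gripper_width: 0.003
gripper_force: 0.0
```

```bash
python3 - <<'E'
from h import *
plan((.349,-.354,.089,3),(.421,-.350,.089,3))
A=r.capture("top");B=r.capture("scene");cv2.imwrite("pics/top12.png",A);cv2.imwrite("pics/scene12.png",B)
E
```

```text
t 30.1 pose [ 0.3502 -0.3535  0.154 ] yaw 2.99 w 0.003 F [-0.1 -0.2  0.8] j6 119.5
->0.349,-0.354,0.089,3: rz -0.0002 (1 rows) D [-0.0012  0.0005  0.065 ] = 2 x [-0.0006  0.0002  0.0325]
->0.421,-0.350,0.089,3: rz -0.0000 (0 rows) D [ 0.0721 -0.0002 -0.    ] = 3 x [ 0.024  -0.0001 -0.    ]
```

{"method": "drive_tool", "body": {
  "steps": [0,0,0,-0.002,0,0.03,0,0,0,0,0,0,0.034,0,0,0,0,0,0,0,0,0,0,0,0,0,0,0,0,0,0,0.015,0,0,0,0,0,0,0.015,0,0,0,0,0,0,0.015,0,0,0,0,0,0,0.012,0,0,0,0,0,0,0.01,0,0,0,0,0,0,0,0,0,0]
}}

```text
time_s: 31.03
tcp_pos: [0.4176, -0.3494, 0.0917]
ee_rot: [[0.998, 0.056, 0.001], [0.056, -0.998, -0.001], [0.001, 0.001, -1.0]]
wrist_force: [-0.7, -0.0, 0.3]
gripper_width: 0.007
gripper_force: 0.3
```

{"method": "drive_tool", "body": {
  "steps": [0,0,0,0.003,0,0,0,0,0,0,0.002,0,0,0,0,0,0,0.001,0,0,0,0,0,0,0,0,0,0]
}}

```text
time_s: 31.37
tcp_pos: [0.4185, -0.3491, 0.0914]
ee_rot: [[0.999, 0.054, -0.006], [0.054, -0.999, 0.001], [-0.006, -0.001, -1.0]]
wrist_force: [-7.0, -2.5, 7.1]
gripper_width: 0.005
gripper_force: 4.1
```

```bash
python3 - <<'E'
from h import *
plan((.421,-.350,.089,3))
E
```

```text
t 31.37 pose [ 0.4185 -0.3491  0.0914] yaw 3.08 w 0.005 F [-7.  -2.5  7.1] j6 115.8
->0.421,-0.350,0.089,3: rz 0.0014 (1 rows) D [0.0025 0.0011 0.0024] = 1 x [0.0025 0.0011 0.0024]
```

The lever hit its end stop with 7 N. I'll back off, rise and go over the probe.

{"method": "drive_tool", "body": {
  "steps": [0,0,0,-0.015,0,0,0,0,0,0,-0.015,0,0,0,0,0,0,0,0,-0.03,0.5,0,0,0,0,0,-0.035,0.5,0,0,0,0,0,-0.035,0.5,0,0,0,0,0,-0.035,0.5,0,0,0.1069,0,0,0,0.5,0,0,0.1069,0,0,0,0.5,0,0,0.1069,0,0,0,0.5,0,0,0.1069,0,0,0,0.5]
}}

```text
time_s: 32.2
tcp_pos: [0.3918, -0.3505, 0.2266]
ee_rot: [[0.929, -0.37, 0.003], [-0.37, -0.929, -0.0], [0.003, -0.001, -1.0]]
wrist_force: [0.5, -0.6, -0.9]
gripper_width: 0.477
gripper_force: 0.0
```

```bash
python3 - <<'E'
from h import *
plan((.648,-.164,.22,-21.5),(.648,-.164,.130,-21.5))
A=r.capture("top");B=r.capture("scene");cv2.imwrite("pics/top13.png",A);cv2.imwrite("pics/scene13.png",B)
R=lambda a:cv2.resize(a,(400,400),interpolation=cv2.INTER_CUBIC)
cv2.imwrite("pics/c13.png",np.hstack([R(B[195:255,110:170]),R(B[120:200,280:360])]))
E
```

```text
t 32.2 pose [ 0.3918 -0.3505  0.2266] yaw -21.7 w 0.477 F [ 0.5 -0.6 -0.9] j6 92.5
->0.648,-0.164,0.220,-21.5: rz -0.0034 (1 rows) D [ 0.17   -0.2674  0.0066] = 8 x [ 0.0212 -0.0334  0.0008]
->0.648,-0.164,0.130,-21.5: rz -0.0000 (0 rows) D [ 0.   -0.    0.09] = 3 x [ 0.   -0.    0.03]
```

View pics/c13.png

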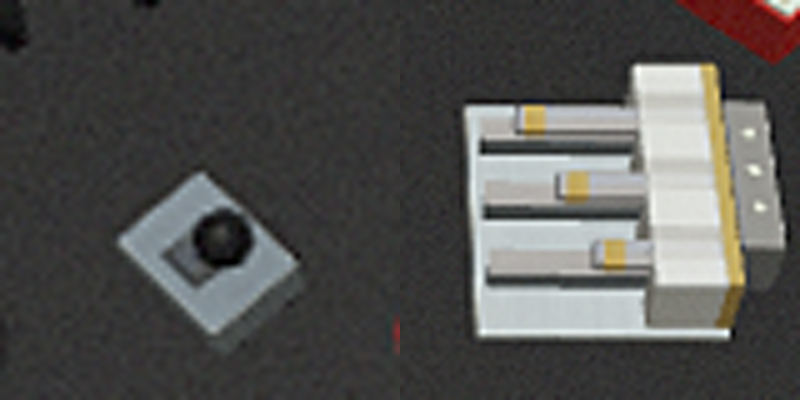

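The lever is on, with the knob over the far side of its block at left (222,237). All three rods are home, with rings at right (535,118), (573,186) and (612,254). That was the last of the 14 pictures, so from here I'll check numerically. Now to the probe.

{"method": "drive_tool", "body": {
  "steps": [0,0,0,0.0212,-0.0334,0,0.5,0,0,0,0.0212,-0.0334,0,0.5,0,0,0,0.0212,-0.0334,0,0.5,0,0,0,0.0212,-0.0334,0,0.5,0,0,0,0.0212,-0.0334,0,0.5,0,0,0,0.0212,-0.0334,0,0.5,0,0,0,0.0212,-0.0334,0,0.5,0,0,0,0.0212,-0.0334,0,0.5,0,0,0,0,0,0,0.5,0,0,0,0,0,0,0.5]
}}

```text
time_s: 33.13
tcp_pos: [0.6481, -0.1618, 0.2247]
ee_rot: [[0.933, -0.36, -0.001], [-0.36, -0.933, 0.0], [-0.001, -0.0, -1.0]]
wrist_force: [-0.7, -0.4, -0.6]
gripper_width: 0.499
gripper_force: 0.0
```

```bash
python3 - <<'E'
from h import *
plan((.648,-.164,.132,-21.5))
# head top in scene view (light grey low-sat blob near predicted)
B=r.capture("scene");print(proj("scene",(.648,-.164,.154)))
w=B[214:236,228:250];print(w.max(2)[::2,::2])
E
```

```text
t 33.13 pose [ 0.6481 -0.1618  0.2247] yaw -21.08 w 0.499 F [-0.7 -0.4 -0.6] j6 69.1
->0.648,-0.164,0.132,-21.5: rz 0.0073 (1 rows) D [0.0007 0.0021 0.0927] = 3 x [0.0002 0.0007 0.0309]
[240.41402827 223.31434204]
[[ 34  23  27  35  56  57  58  57  48  55  58]
 [ 23  19  23  54  58  52  48  60  54  59  55]
 [ 58  19  31  57  54  51  55  57  56  51  50]
 [ 54  26  50  54  50  52  40  52  57  58  55]
 [ 56  56  56  46  98 174 162  83  49  51  57]
 [ 59  54  62  46 169 156 154 164  43  54  53]
 [ 59  55  54  52  98 163 160 171 122  27  54]
 [ 54  57  59  50  62 153  62  62 181 242  44]
 [ 56  37  62  38  62  76  71  74  97 241  26]
 [ 73 248 236  90  70  77  73  74  41 214 200]
 [ 45 205 229  81  43  74  71  78  44 215 229]]
```

{"method": "drive_tool", "body": {
  "steps": [0,0,0.007,0.0005,0.002,0.03,0.5,0,0,0,0,0,0.03,0.5,0,0,0,0,0,0.02,0.5,0,0,0,0,0,0.0125,0.5,0,0,0,0,0,0,0.5,0,0,0,0,0,0,0.5]
}}

```text
time_s: 33.68
tcp_pos: [0.6457, -0.1667, 0.1337]
ee_rot: [[0.929, -0.371, -0.001], [-0.371, -0.929, -0.0], [-0.001, 0.001, -1.0]]
wrist_force: [0.3, -0.7, 1.0]
gripper_width: 0.501
gripper_force: 0.0
```

{"method": "drive_tool", "body": {
  "steps": [0,0,0,0,0,0,0,0,0,0,0,0,0,0,0,0,0,0,0,0,0,0,0,0,0,0,0,0,0,0,0,0,0,0,0,0,0,0,0,0,0,0,0,0,0,0,0,0,0]
}}

```text
time_s: 34.27
tcp_pos: [0.6469, -0.1656, 0.1343]
ee_rot: [[0.929, -0.371, 0.001], [-0.371, -0.929, -0.0], [0.001, -0.0, -1.0]]
wrist_force: [-1.0, -0.2, 3.6]
gripper_width: 0.228
gripper_force: 30.0
```

```bash
python3 - <<'E'
from h import *
plan((.648,-.164,.25,-21.5)); print(r.sense()["moment"])
E
```

```text
t 34.27 pose [ 0.6469 -0.1656  0.1343] yaw -21.75 w 0.228 F [-1.  -0.2  3.6] j6 68.7
->0.648,-0.164,0.250,-21.5: rz -0.0044 (1 rows) D [ 0.0005 -0.0019 -0.1157] = 4 x [ 0.0001 -0.0005 -0.0289]
[ 0.14541321  0.18569191 -0.0329305 ]
```

{"method": "drive_tool", "body": {
  "steps": [0,0,0,0,0,-0.01,0,0,0,0,0,0,-0.02,0,0,0,0,0,0,-0.03,0,0,0,0,0,0,-0.03,0,0,0,0,0,0,-0.03,0,0,0,0,0,0,0,0,0,0,0,0,0,0,0]
}}

```text
time_s: 34.85
tcp_pos: [0.6474, -0.1656, 0.2564]
ee_rot: [[0.929, -0.371, 0.005], [-0.371, -0.929, -0.0], [0.005, -0.002, -1.0]]
wrist_force: [-0.3, 0.2, -2.1]
gripper_width: 0.225
gripper_force: 30.0
```

```bash
python3 - <<'E'
from h import *
for nm,x,y in(("s",.004,-.055),("m",-.016,0),("l",-.041,.055)): print(nm,bench(x,y).round(4))
plan((*bench(.004,-.055),.25,-21.75),(*bench(.004,-.055),.20,-21.75))
A=r.capture("top");B=r.capture("scene");cv2.imwrite("pics/top14.png",A);cv2.imwrite("pics/scene14.png",B)
for n,im in(("top",A),("scene",B)):
    hsv=cv2.cvtColor(im,cv2.COLOR_BGR2HSV);m=cv2.inRange(hsv,(12,90,110),(28,255,255))
    k,l,st,c=cv2.connectedComponentsWithStats(m)
    for i in range(1,k):
        P=plane(n,c[i],.05)[:2]
        q=(P@U-ALONG,P@N-OFF)
        if abs(q[0])<.12 and abs(q[1])<.09 and st[i,4]<60: print(n,st[i,4],"ring bench xy",np.round(q,4),P.round(4))
s=r.sense();print(proj("scene",s["tcp_pos"]-[0,0,.119]),proj("scene",s["tcp_pos"]-[0,0,.05]))
E
```

```text
s [0.6457 0.2003]
m [0.5927 0.225 ]
l [0.5361 0.2462]
t 34.85 pose [ 0.6474 -0.1656  0.2564] yaw -21.77 w 0.225 F [-0.3  0.2 -2.1] j6 68.7
->0.646,0.200,0.250,-21.75: rz -0.0004 (1 rows) D [-0.1371 -0.3392  0.0064] = 10 x [-0.0137 -0.0339  0.0006]
->0.646,0.200,0.200,-21.75: rz -0.0000 (0 rows) D [ 0.   -0.    0.05] = 2 x [ 0.    -0.     0.025]
top 10 ring bench xy [ 0.0045 -0.0552] [0.6462 0.2005]
top 11 ring bench xy [-0.0155 -0.0009] [0.5937 0.2247]
top 10 ring bench xy [-0.0402  0.0539] [0.5375 0.246 ]
scene 21 ring bench xy [-0.0431  0.0467] [0.5405 0.2388]
scene 21 ring bench xy [-0.0184 -0.0134] [0.6004 0.2138]
scene 23 ring bench xy [ 0.0019 -0.0641] [0.6507 0.1924]
[239.66654694 226.64360985] [239.06637108 214.26186658]
```

{"method": "drive_tool", "body": {
  "steps": [0,0,0,-0.0137,-0.0339,0,0,0,0,0,-0.0137,-0.0339,0,0,0,0,0,-0.0137,-0.0339,0,0,0,0,0,-0.0137,-0.0339,0,0,0,0,0,-0.0137,-0.0339,0,0,0,0,0,-0.0137,-0.0339,0,0,0,0,0,-0.0137,-0.0339,0,0,0,0,0,-0.0137,-0.0339,0,0,0,0,0,-0.0137,-0.0339,0,0,0,0,0,-0.0137,-0.0339,0,0]
}}

```text
time_s: 35.78
tcp_pos: [0.644, 0.2015, 0.2514]
ee_rot: [[0.929, -0.371, -0.004], [-0.371, -0.929, -0.002], [-0.003, 0.003, -1.0]]
wrist_force: [0.5, 0.1, -0.8]
gripper_width: 0.229
gripper_force: 30.0
```

{"method": "drive_tool", "body": {
  "steps": [0,0,0,0,0,0,0,0,0,0,0,0,0.03,0,0,0,0,0,0,0.025,0,0,0,0,0,0,0,0,0,0,0,0,0,0,0,0,0,0,0,0,0,0]
}}

```text
time_s: 36.28
tcp_pos: [0.6457, 0.1998, 0.1991]
ee_rot: [[0.929, -0.371, 0.001], [-0.371, -0.929, -0.001], [0.001, 0.0, -1.0]]
wrist_force: [0.0, 0.2, 0.2]
gripper_width: 0.226
gripper_force: 30.0
```

```bash
python3 - <<'E'
from h import *
plan((*bench(.004,-.055),.1735,-21.75),(*bench(.004,-.055),.168,-21.75))
B=r.capture("scene");s=r.sense();p=s["tcp_pos"]
t=proj("scene",p-[0,0,.1193]);a=proj("scene",p-[0,0,.105]);b=proj("scene",p-[0,0,.06]);print("tip",t,"a",a,"shaft",b)
g=B.max(2)
for v in range(int(b[1])-4,int(t[1])+8,2): print(v,g[v,int(t[0])-12:int(t[0])+13])
E
```

```text
t 36.28 pose [0.6457 0.1998 0.1991] yaw -21.77 w 0.226 F [0.  0.2 0.2] j6 37.3
->0.646,0.200,0.173,-21.75: rz -0.0003 (1 rows) D [-0.0002 -0.0004  0.0256] = 1 x [-0.0002 -0.0004  0.0256]
->0.646,0.200,0.168,-21.75: rz -0.0000 (0 rows) D [ 0.     -0.      0.0055] = 1 x [ 0.     -0.      0.0055]
tip [324.31696429 162.56740403] a [324.96383096 159.8749649 ] shaft [327.07634566 151.08209071]
147 [157 156 158 158 158 159 155 156 157 164   7  28  26  44  75  77  76  80
  85  74  43 138 246 232 229]
149 [ 71  72  71  73  70  67  74  77  73  76  12  22  34  37  67  85  77  57
  38  25  80 216 240 231 230]
151 [224 224 189 192 190 190 188 190 191 196 198 130   0  19  22  39  37  25
  14  27 148 234 222 220 216]
153 [213 216 219 222 218 214 212 208 213 214 224 193   0  10  20  20  42 156
 228 216 212 206 202 203 203]
155 [204 194 198 199 203 197 204 201 198 201 209  67   0   8  15  16  95 205
 229 220 220 220 220 220 221]
157 [194 196 196 199 203 195 191 187 188 191 200   0   7  21   4  48 170 207
 224 219 219 218 214 215 215]
159 [105 141 138 140 145 136 129 128 128 132 135  91  26  27  21  67 140 173
 239 232 230 229 230 229 229]
161 [114 108 113 111 113 112 113 115 109 109 111  85  99  93 116 111 105 144
 243 232 229 230 229 230 229]
163 [ 57  57  49  56  56  55  58  58  55  59  55  70  86  57  51  70 109 130
 229 233 231 229 231 229 230]
165 [212 213 214 214 212 210 211 212 211 215 215 215 215 214 216 133 105 115
 181 211 204 203 202 204 214]
167 [210 208 209 206 210 204 208 200 196 198 200 200 200 218 214 127  96 115
 175 209 203 203 203 203 203]
169 [212 214 212 215 215 211 151 181 207 199 197 200 202 190 202 199 202 198
 172 226 220 220 217 219 219]
```

The probe is upright, and the shaft is in the predicted columns. I'll lower it onto the short ring.

{"method": "drive_tool", "body": {
  "steps": [0,0,0,0,0,0.015,0,0,0,0,0,0,0.009,0,0,0,0,0,0,0.002,0,0,0,0,0,0,0.002,0,0,0,0,0,0,0.002,0,0,0,0,0,0,0.0015,0,0,0,0,0,0,0,0,0,0,0,0,0,0,0]
}}

```text
time_s: 37.0
tcp_pos: [0.6457, 0.2001, 0.169]
ee_rot: [[0.929, -0.37, 0.002], [-0.37, -0.929, 0.0], [0.002, -0.001, -1.0]]
wrist_force: [-1.5, -1.5, 5.8]
gripper_width: 0.227
gripper_force: 30.0
```

{"method": "drive_tool", "body": {
  "steps": [0,0,0,0,0,0,0,0,0,0,0,0,0,0,0,0,0,0,0,0,0,0,0,0,0,0,0,0,0,0,0,0,0,0,0,0,0,0,0,0,-0.015,0,0,0,0,0,0,-0.015,0,0,0,0,-0.0292,-0.0016,0,0,0,0,0,-0.0292,-0.0017,0,0,0,0,0,0,0,0,0]
}}

```text
time_s: 37.83
tcp_pos: [0.5885, 0.2261, 0.1972]
ee_rot: [[0.929, -0.369, -0.002], [-0.369, -0.929, 0.001], [-0.002, -0.0, -1.0]]
wrist_force: [-1.3, -0.6, -1.7]
gripper_width: 0.228
gripper_force: 30.0
```

```bash
python3 - <<'E'
from h import *
plan((*bench(-.016,0),.1735,-21.75))
E
```

```text
t 37.83 pose [0.5885 0.2261 0.1972] yaw -21.65 w 0.228 F [-1.3 -0.6 -1.7] j6 32.8
->0.593,0.225,0.173,-21.75: rz 0.0017 (1 rows) D [ 0.0043 -0.0006  0.0237] = 1 x [ 0.0043 -0.0006  0.0237]
```

{"method": "drive_tool", "body": {
  "steps": [0,0,0,0,0,0,0,0,0,0,0.001,0,0.012,0,0,0,0,0,0,0.01,0,0,0,0,0,0,0.002,0,0,0,0,0,0,0.002,0,0,0,0,0,0,0.002,0,0,0,0,0,0,0.0015,0,0,0,0,0,0,0,0,0,0,0,0,0,0,0]
}}

```text
time_s: 38.58
tcp_pos: [0.5934, 0.2241, 0.1691]
ee_rot: [[0.929, -0.371, 0.001], [-0.371, -0.929, -0.0], [0.001, -0.0, -1.0]]
wrist_force: [-1.7, -1.1, 5.6]
gripper_width: 0.225
gripper_force: 30.0
```

{"method": "drive_tool", "body": {
  "steps": [0,0,0,0,0,0,0,0,0,0,0,0,0,0,0,0,0,0,0,0,0,0,0,0,0,0,0,0,0,0,0,0,0,0,0,0,0,0,0,0,-0.015,0,0,0,0,0,0,-0.015,0,0,0,0,-0.0305,0.0004,0,0,0,0,0,-0.0305,0.0004,0,0,0,0,0,0,0,0,0]
}}

```text
time_s: 39.42
tcp_pos: [0.5325, 0.2471, 0.1976]
ee_rot: [[0.929, -0.369, -0.002], [-0.369, -0.929, 0.001], [-0.002, -0.0, -1.0]]
wrist_force: [0.7, -0.9, -0.2]
gripper_width: 0.229
gripper_force: 30.0
```

{"method": "drive_tool", "body": {
  "steps": [0,0,0,0,0,0,0,0,0,0,0,0,0.012,0,0,0,0,0,0,0.01,0,0,0,0,0,0,0.002,0,0,0,0,0,0,0.002,0,0,0,0,0,0,0.002,0,0,0,0,0,0,0.0015,0,0,0,0,0,0,0,0,0,0,0,0,0,0,0]
}}

```text
time_s: 40.17
tcp_pos: [0.5366, 0.2462, 0.1691]
ee_rot: [[0.929, -0.371, 0.001], [-0.371, -0.929, 0.0], [0.001, -0.001, -1.0]]
wrist_force: [-1.2, -0.4, 4.0]
gripper_width: 0.228
gripper_force: 30.0
```

Contact again. I'll hold, then lift high and head back to the fork.

{"method": "drive_tool", "body": {
  "steps": [0,0,0,0,0,0,0,0,0,0,0,0,0,0,0,0,0,0,0,0,0,0,0,0,0,0,0,0,0,0,0,0,0,0,0,0,0,0,0,0,-0.02,0,0,0,0,0,0,-0.035,0,0,0,0,0,0,-0.035,0,0,0,0,0,0,0,0,0,0,0,0,0,0,0]
}}

```text
time_s: 41.0
tcp_pos: [0.5368, 0.2472, 0.26]
ee_rot: [[0.929, -0.371, 0.004], [-0.371, -0.929, 0.004], [0.002, -0.005, -1.0]]
wrist_force: [0.4, 0.9, -2.2]
gripper_width: 0.227
gripper_force: 30.0
```

```bash
python3 - <<'E'
from h import *
plan((.6469,-.1656,.26,-21.75))
A=r.capture("top")
hsv=cv2.cvtColor(A,cv2.COLOR_BGR2HSV);m=cv2.inRange(hsv,(12,90,110),(28,255,255))
k,l,st,c=cv2.connectedComponentsWithStats(m)
for i in range(1,k):
    P=plane("top",c[i],.05)[:2];q=(P@U-ALONG,P@N-OFF)
    if abs(q[0])<.12 and abs(q[1])<.09 and st[i,4]<60: print(st[i,4],"ring bench xy",np.round(q,4))
E
```

```text
t 41.0 pose [0.5368 0.2472 0.26  ] yaw -21.78 w 0.227 F [ 0.4  0.9 -2.2] j6 27.8
->0.647,-0.166,0.260,-21.75: rz -0.0005 (1 rows) D [0.2552 0.3426 0.    ] = 11 x [0.0232 0.0311 0.    ]
57 ring bench xy [ 0.0827 -0.0473]
1 ring bench xy [0.1156 0.0322]
10 ring bench xy [ 0.0045 -0.0552]
8 ring bench xy [-0.015  -0.0031]
10 ring bench xy [-0.0399  0.0525]
```

{"method": "drive_tool", "body": {
  "steps": [0,0,0,0.0232,0.0311,0,0,0,0,0,0.0232,0.0311,0,0,0,0,0,0.0232,0.0311,0,0,0,0,0,0.0232,0.0311,0,0,0,0,0,0.0232,0.0311,0,0,0,0,0,0.0232,0.0311,0,0,0,0,0,0.0232,0.0311,0,0,0,0,0,0.0232,0.0311,0,0,0,0,0,0.0232,0.0311,0,0,0,0,0,0.0232,0.0311,0,0]
}}

```text
time_s: 41.88
tcp_pos: [0.6355, -0.1302, 0.2554]
ee_rot: [[0.929, -0.371, -0.004], [-0.371, -0.929, 0.001], [-0.004, 0.001, -1.0]]
wrist_force: [1.7, 1.1, -0.7]
gripper_width: 0.23
gripper_force: 30.0
```

{"method": "drive_tool", "body": {
  "steps": [0,0,0,0.0232,0.0311,0,0,0,0,0,0,0,0,0,0,0,0,0,0,0,0,0,0,0,0,0,0,0,0,0,0,0,0,0,0,0,0,0,0,0,0,0]
}}

```text
time_s: 42.38
tcp_pos: [0.6459, -0.1647, 0.2577]
ee_rot: [[0.929, -0.369, -0.001], [-0.369, -0.929, 0.0], [-0.001, -0.0, -1.0]]
wrist_force: [0.9, 0.8, 0.0]
gripper_width: 0.227
gripper_force: 30.0
```

```bash
python3 - <<'E'
from h import *
plan((.6469,-.1656,.1343,-21.75))
B=r.capture("scene");p=r.sense()["tcp_pos"];g=B.max(2)
t=proj("scene",p-[0,0,.1193]);b=proj("scene",p-[0,0,.065]);print("tip",t,"shaft",b)
for v in range(int(b[1])-2,int(t[1])+6,2): print(v,g[v,int(t[0])-10:int(t[0])+11])
E
```

```text
t 42.38 pose [ 0.6459 -0.1647  0.2577] yaw -21.67 w 0.227 F [0.9 0.8 0. ] j6 68.8
->0.647,-0.166,0.134,-21.75: rz 0.0015 (1 rows) D [0.0012 0.0005 0.1234] = 4 x [0.0003 0.0001 0.0308]
tip [239.86008989 225.66401973] shaft [239.39902469 215.95163884]
213 [55 64 64 50 38 46 58 76 76 77 77 82 75 49 42 39 29 58 59 54 52]
215 [49 55 59 56 11 32 41 47 62 37 45 40 50 43 25 26 61 56 54 53 58]
217 [53 52 53 59 63 43  0 10 23 33 22 20 18  8 28 59 60 50 50 55 58]
219 [51 52 49 51 52 55 56 31  5 24 20 26 16 45 62 57 55 50 58 53 50]
221 [55 54 61 60 53 59 56 17  0 13 17 15 23 38 54 52 56 54 54 59 51]
223 [56 58 60 54 55 52 55 56 47 30 14 51 34 63 53 54 60 57 52 56 50]
225 [ 52  59  51  62  52  54  62  58  62  78 100  96  48  45  49  45  41  48
  52  56  62]
227 [ 56  62  54  56  54  56  51  57  53  60  60  56 112 176 249 242 243 153
  33  47  55]
229 [ 57  53  47  50  47  47  55  51  55  52  47  50 133 248 228 223 229 232
 147  37  58]
```

{"method": "drive_tool", "body": {
  "steps": [0,0,0,0.001,0.0005,0.02,0,0,0,0,0,0,0.025,0,0,0,0,0,0,0.025,0,0,0,0,0,0,0.025,0,0,0,0,0,0,0.016,0,0,0,0,0,0,0.006,0,0,0,0,0,0,0.004,0,0,0,0,0,0,0,0,0,0,0,0,0,0,0]
}}

```text
time_s: 43.18
tcp_pos: [0.6477, -0.1667, 0.1385]
ee_rot: [[0.929, -0.37, 0.002], [-0.37, -0.929, -0.0], [0.002, -0.0, -1.0]]
wrist_force: [-0.6, 0.3, -0.7]
gripper_width: 0.227
gripper_force: 30.0
```

{"method": "drive_tool", "body": {
  "steps": [0,0,0,0,-0.0005,0.002,0,0,0,0,0,0,0.002,0,0,0,0,0,0,0.001,0,0,0,0,0,0,0,0,0,0,0,0,0,0,0]
}}

```text
time_s: 43.6
tcp_pos: [0.6479, -0.1664, 0.1343]
ee_rot: [[0.929, -0.37, 0.003], [-0.37, -0.929, -0.0], [0.003, -0.001, -1.0]]
wrist_force: [-0.2, 1.0, 5.4]
gripper_width: 0.228
gripper_force: 30.0
```

{"method": "drive_tool", "body": {
  "steps": [0,0,0,0,0,0,0.5,0,0,0,0,0,0,0.5,0,0,0,0,0,0,0.5,0,0,0,0,0,0,0.5,0,0,0,0,0,0,0.5,0,0,0,0,0,0,0.5,0,0,0,0,0,0,0.5]
}}

```text
time_s: 44.18
tcp_pos: [0.647, -0.1665, 0.1318]
ee_rot: [[0.929, -0.371, -0.0], [-0.371, -0.929, -0.0], [-0.0, 0.0, -1.0]]
wrist_force: [-0.8, 0.1, -0.5]
gripper_width: 0.496
gripper_force: 0.0
```

{"method": "drive_tool", "body": {
  "steps": [0,0,0,0,0,-0.02,0.5,0,0,0,0,0,-0.035,0.5,0,0,0,0,0,-0.035,0.5,0,0,0,0,0,0,0.2,0,0,0,0,0,0,0]
}}

```text
time_s: 44.6
tcp_pos: [0.6484, -0.1666, 0.2253]
ee_rot: [[0.929, -0.371, 0.007], [-0.371, -0.929, -0.0], [0.006, -0.002, -1.0]]
wrist_force: [0.5, 0.3, -0.6]
gripper_width: 0.42
gripper_force: 0.0
```

```bash
python3 - <<'E'
from h import *
plan((.49,-.347,.22,3),(.49,-.347,.089,3))
for n in("scene","top"):
    im=r.capture(n);cv2.imwrite(f"pics/{n}15.png",im)
B=cv2.imread("pics/scene15.png");w=B[214:236,228:250];print(w.max(2)[::2,::2])
K=cv2.imread("pics/scene15.png").max(2);print(proj("scene",(.4418,-.349,.0747)),proj("scene",(.3838,-.352,.0747)))
E
```

```text
t 44.6 pose [ 0.6484 -0.1666  0.2253] yaw -21.77 w 0.42 F [ 0.5  0.3 -0.6] j6 68.8
->0.490,-0.347,0.220,3: rz -0.4322 (4 rows) D [-0.1676  0.1719  0.0053] = 6 x [-0.0279  0.0286  0.0009]
->0.490,-0.347,0.089,3: rz -0.0000 (0 rows) D [0.    0.    0.131] = 4 x [0.     0.     0.0328]
[[ 25  28  20  38  55  53  54  57  48  39   0]
 [ 24  27  24  62  54  62  56  61  54  59  55]
 [ 63   6  27  56  54  58  52  52  56  52  53]
 [ 52   4  36  54  54  55  47  46  55  60  54]
 [ 54  59  57  49  45 116 167  15  55  58  55]
 [ 59  50  53  65 168 155 155 164  53  59  55]
 [ 54  55  52  49 154 157 159 167 165  36  51]
 [ 59  54  55  54  76 172  99  70 216 242  45]
 [ 50  40  64  36  65  74  75  64 185 235  23]
 [ 76 249 237  91  67  76  75  76  23 245 199]
 [ 47 206 231  12  61  80  76  77  36 214 230]]
[144.44259942 230.52346022] [131.6648761  218.35768745]
```

The probe's head top is back where it hung at the start. Now the lever.

{"method": "drive_tool", "body": {
  "steps": [0,0,-0.108,0,0,0,0,0,0,-0.108,0,0,0,0,0,0,-0.108,0,0,0,0,0,0,-0.108,0,0,0,0,0,0,0,-0.0279,0.0286,0,0,0,0,0,-0.0279,0.0286,0,0,0,0,0,-0.0279,0.0286,0,0,0,0,0,-0.0279,0.0286,0,0,0,0,0,-0.0279,0.0286,0,0,0,0,0,-0.0279,0.0286,0,0]
}}

```text
time_s: 45.53
tcp_pos: [0.4866, -0.3472, 0.2203]
ee_rot: [[0.999, 0.052, -0.003], [0.052, -0.999, 0.001], [-0.003, -0.001, -1.0]]
wrist_force: [-0.1, -0.6, 0.5]
gripper_width: 0.003
gripper_force: 0.0
```

{"method": "drive_tool", "body": {
  "steps": [0,0,0,0,0,0,0,0,0,0,0,0,0,0,0,0,0,0,0,0.03,0,0,0,0,0,0,0.03,0,0,0,0,0,0,0.03,0,0,0,0,0,0,0.03,0,0,0,0,0,0,0.012,0,0,0,0,0,0,0,0,0,0,0,0,0,0,0]
}}

```text
time_s: 46.28
tcp_pos: [0.4891, -0.3456, 0.0888]
ee_rot: [[0.999, 0.054, -0.003], [0.054, -0.999, 0.001], [-0.003, -0.001, -1.0]]
wrist_force: [0.5, -0.5, 0.6]
gripper_width: 0.008
gripper_force: 0.0
```

```bash
python3 - <<'E'
from h import *
plan((.4063,-.351,.089,3))
E
```

```text
t 46.28 pose [ 0.4891 -0.3456  0.0888] yaw 3.08 w 0.008 F [ 0.5 -0.5  0.6] j6 112.8
->0.406,-0.351,0.089,3: rz 0.0014 (1 rows) D [-0.083   0.001  -0.0002] = 3 x [-0.0277  0.0003 -0.0001]
```

{"method": "drive_tool", "body": {
  "steps": [0,0,0,-0.015,0,0,0,0,0,0,-0.015,0.001,0,0,0,0,0,-0.015,0,0,0,0,0,0,-0.015,0,0,0,0,0,0,-0.012,0,0,0,0,0,0,-0.006,0,0,0,0,0,0,0,0,0,0,0,0,0,0,0,0,0]
}}

```text
time_s: 46.95
tcp_pos: [0.4111, -0.3517, 0.0905]
ee_rot: [[0.999, 0.052, 0.0], [0.052, -0.999, -0.0], [0.0, 0.0, -1.0]]
wrist_force: [-0.7, -0.5, -0.2]
gripper_width: 0.003
gripper_force: 0.0
```

{"method": "drive_tool", "body": {
  "steps": [0,0,0,-0.003,0,0,0,0,0,0,-0.003,0,0,0,0,0,0,-0.001,0,0,0,0,0,0,0,0,0,0]
}}

```text
time_s: 47.28
tcp_pos: [0.4057, -0.3521, 0.0901]
ee_rot: [[0.999, 0.052, 0.004], [0.052, -0.999, -0.001], [0.004, 0.001, -1.0]]
wrist_force: [4.5, 0.6, -2.5]
gripper_width: 0.007
gripper_force: 2.4
```

{"method": "drive_tool", "body": {
  "steps": [0,0,0,-0.002,0,0,0,0,0,0,0,0,0,0,0,0,0,0,0,0,0]
}}

```text
time_s: 47.53
tcp_pos: [0.4055, -0.3522, 0.0901]
ee_rot: [[0.999, 0.052, 0.007], [0.052, -0.999, -0.002], [0.007, 0.002, -1.0]]
wrist_force: [8.0, 1.6, -4.7]
gripper_width: 0.003
gripper_force: 4.2
```

{"method": "drive_tool", "body": {
  "steps": [0,0,0,0.015,0,0,0,0,0,0,0.015,0,0,0,0,0,0,0,0,-0.03,0,0,0,0,0,0,-0.035,0,0,0,0,0,0,-0.035,0,0,0,0,0,0,-0.035,0,0,0,0,0.03,0,0,0,0,0,0,0,0,0,0,0,0,0,0,0,0,0]
}}

```text
time_s: 48.28
tcp_pos: [0.4621, -0.3487, 0.225]
ee_rot: [[0.999, 0.053, -0.001], [0.053, -0.999, 0.0], [-0.001, -0.001, -1.0]]
wrist_force: [-0.2, 0.5, -0.7]
gripper_width: 0.004
gripper_force: 0.0
```

```bash
python3 - <<'E'
from h import *
plan()
A=r.capture("top");B=r.capture("scene");cv2.imwrite("pics/top16.png",A);cv2.imwrite("pics/scene16.png",B)
hsv=cv2.cvtColor(A,cv2.COLOR_BGR2HSV);m=cv2.inRange(hsv,(12,90,110),(28,255,255))
k,l,st,c=cv2.connectedComponentsWithStats(m)
for i in range(1,k):
    P=plane("top",c[i],.05)[:2];q=(P@U-ALONG,P@N-OFF)
    if abs(q[0])<.12 and abs(q[1])<.09 and st[i,4]<60: print(st[i,4],"ring bench xy",np.round(q,4))
b0,b13=cv2.imread("pics/scene0.png"),cv2.imread("pics/scene13.png")
d=lambda a,b,y0,y1,x0,x1: cv2.absdiff(a,b)[y0:y1,x0:x1].mean().round(1)
print("switch vs off",d(B,b0,205,250,120,160),"vs on",d(B,b13,205,250,120,160))
print("probe vs start",d(B,b0,210,255,222,262),"bench vs after-home",d(B,b13,130,190,290,350))
E
```

```text
t 48.28 pose [ 0.4621 -0.3487  0.225 ] yaw 3.01 w 0.004 F [-0.2  0.5 -0.7] j6 114.0
10 ring bench xy [ 0.0045 -0.0552]
11 ring bench xy [-0.0155 -0.0009]
10 ring bench xy [-0.0402  0.0539]
switch vs off 8.2 vs on 11.0
probe vs start 8.0 bench vs after-home 2.2
```

```bash
python3 - <<'E'
from h import *
b0,B,b15=[cv2.imread(f"pics/scene{k}.png") for k in(0,16,15)]
b1=cv2.imread("pics/scene12.png")
for nm,im in(("0",b0),("12",b1),("16",B)):
    g=im[214:236,228:250].max(2); m=((g>140)&(g<185)).astype(np.uint8)
    k,l,st,c=cv2.connectedComponentsWithStats(m);i=1+st[1:,4].argmax();print("head",nm,st[i,4],c[i]+[228,214])
    g=im[205:235,118:160].max(2);m=(g<32).astype(np.uint8);m=cv2.morphologyEx(m,cv2.MORPH_OPEN,np.ones((3,3)))
    k,l,st,c=cv2.connectedComponentsWithStats(m)
    print(" dark",[(int(st[j,4]),(c[j]+[118,205]).round(1).tolist()) for j in range(1,k) if st[j,4]>15])
print((cv2.absdiff(B,b0).max(2)[210:255:3,222:262:2]))
E
```

```text
head 0 42 [239.30952381 224.42857143]
 dark []
head 12 41 [239.26829268 224.36585366]
 dark []
head 16 44 [239.40909091 225.09090909]
 dark [(55, [137.2, 209.9]), (19, [130.5, 220.6])]
[[  7  10   3   7 140 133 156 101  11   4   6   5   6   1   8   6   3   3
    5   7]
 [  1   7   4   7   6  77  60  29  10   4   8   6   3   2  14   5   7   7
    6   8]
 [  3  11   6   4   4   7   8   4  11   2  11   1   6   8   4   6  10   7
   11   5]
 [ 13   8   7   3   3   4   7   4   5   5   7  10   7   4   4  10   8   3
    6   9]
 [ 15   5   6   1   3  13   5  59  62   2  82   6   6   5   5   8   5   4
    8   4]
 [  6   4   8   2   5   4  14   4   6   9   6   5   4   7   4   6   8   6
    7   3]
 [  6  10   6   2   7   5   3  14  13  33   1  29   6   3   8   6   6   8
    7   7]
 [  9   6   8   8   5   6  10   6   7   7   2  18  11   6   7   3   7   5
    8  10]
 [  2   9  10   7   7   3  86  16   7   4   9  13   5   7   4   6  15   0
    5  10]
 [  4   4   3  11   7   4 117   3  24  12   4   8   4   7   8   4   4   2
    7   4]
 [  4   1   4  11   7   7   2   4  83   5  32   6   5   6   5   5   3   7
   11   4]
 [ 12  11   7   5   6   7   4   7   6   0  25   7   5   7   6   8   4   9
    5   3]
 [  2   5   8   5   4   5   7   6   8   5   7   5   6   7   6   6   7   4
    6   6]
 [  9   8   1   7   7   7   6   6   6   6   6   6   7   7   2   3   5   2
    8   4]
 [ 10   2   3   8   7   5   8   5   7   6   5   8   6   8   6   5   8   8
    6   2]]
```

```bash
python3 -c "
from station import r
print(r.finish_job())"
```

```text
the job is handed in; nothing more can be done
None
```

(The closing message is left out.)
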